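# Complete the brake kit tray

### The arm

A 7-joint arm with a two-finger parallel gripper is mounted at the origin on a cart in front of the work surface, level with it; the furniture and walls round the work are solid. World frame = base frame: x ahead of the robot, y to its left, z up, the work surface at z = 0. Lengths are in m, angles in rad, forces in N, time in s.
With the tool pointing down it reaches from about 0.4 to 0.85 m from the base axis. Payload 4.5 kg.
Tool frame: the origin (TCP) lies between the finger pads; the fingertips stand 25 mm ahead of it and the grasp point (between the pads) lies 6 mm ahead of it (r.tips_ahead is the distance from the TCP to the fingertips, in m); z points along the fingers, y is the direction in which the jaws open and shut (so a half turn about z gives the same grasp; the last joint's range is limited). The gripper opens to 88 mm and grips with 3 to 60 N. Pads are 18 mm wide; open, the fingers measure 123 mm over their backs; the gripper's body (75 mm by 187 mm) begins 45 mm behind the grasp point.
Start: joints at [-1.177, 0.689, -0.195, 1.565, 0.157, 0.902, -0.215], TCP at [0.22, 0.585, 0.264] pointing down, gripper open.
Joint ranges: [-3.01, 3.01], [-0.46, 2.08], [-1.47, 1.51], [0.13, 2.56], [-1, 4.14], [0.04, 2.09], [-2.66, 2.66]. Speed limits (rad/s): [2.57, 2.57, 3.14, 3.14, 3.14, 3.14, 3.14].

### API

Orientations are given as a unit quaternion [x, y, z, w].
In Python, from plant import r, imaging gives the robot as it stands.
- The arm moves only by the tool send_rows, never from a script. Its argument "moves" is one flat list of numbers, 6 for each row, row after row: the shift along the tool's x, y, z in m, then the turn, a rotation vector about the tool's x, y, z in degrees. A call has exactly 5 rows; each row is the pose to reach, as a shift and turn from the pose measured when the call began, along the tool's axes at that moment; what a row does not reach only later rows make up. A row lasts 1/12 s, in which the tool goes at most 41.7 mm and 7.16 degrees, less where a joint would pass 70% of its speed; a pose out of reach is approached as far as the arm can. A call with a gripper value outside its range is refused whole. "claw" is the closure, from -1 (fully open) to 1 (shut), so that 0 is half open, set as the call begins (left out, the last holds). The fingers move at their own pace and stop on an object; "grip_force" is the grip in N (left out, the last holds). Time passes only in rows, so rows that repeat a pose let the fingers close, or fill a call up. It gives the time, the measured TCP pose, the force and the opening at its end, in the units of the state.
- r.get_state(): the state, without advancing time (a new reading comes with each control period).
- imaging.snapshot(name): name is "scene" or "top" or "wrist"; returns a dict with "image" (480x640x3 uint8, red, green, blue), "depth" (480x640 float32, m along the optical axis (not along the pixel's ray), 0 where there is no reading), "mtx" (3x3 intrinsics, pixels), "rvec" (rotation vector, rad) and "tvec" (3), from world to camera coordinates, as OpenCV has them. Camera axes: x right, y down, z forward; pixel columns grow to the right and rows downward; lengths in m; the calibration is good to about 2 mm. A picture is of the moment at which its call begins.
- r.finish_job(): hands the job in, once; it reports no verdict.
Trained networks look in a picture, given as the dict that the camera call returned (one of the last four; its "shot" number tells which), for a name from the list of things; names that differ only in an ending like _2 or _b are one class to them, and where a whole thing is asked for, a point or a joint stands for the part that bears it (a point fixed in the world has none). Each returns a list of dicts, best first, with "score" (0 to 1); they miss things now and then, are a little off and sometimes report something else, mostly with a low value. They report only what shows in the picture. A call takes as long as a camera call. They do not tell look-alikes from the thing itself.
- imaging.look_for(query, picture): "box" ([centre column, centre row, width, height] as shares, 0 to 1, of the picture: columns of its width, rows of its height, round what is visible of it).
- imaging.silhouettes(query, picture): "pixels" (480x640 bool, what is visible of it) and "box" ([centre column, centre row, width, height] as shares, 0 to 1, of the picture: columns of its width, rows of its height, round what is visible of it).
- imaging.pinpoint(query, picture): "point" ([column, row] as shares, 0 to 1, of the picture: columns of its width, rows of its height: a listed point, or the origin of a listed thing).
The state is a dict: "clock": time; "q": joint angles; "qd": joint speeds; "joint_torque": joint torques, N m; "tool_pos": TCP position; "eef_rot": TCP orientation; "contact_force": force on the tool from outside, world axes, zero at the start; "moment": the same for the moment, N m; "opening": opening from 0.0 (shut) to 1.0 (fully open).
Only numpy, scipy, OpenCV 4.12 (cv2) and the standard library are available. Lean on these libraries where they do the work, as an engineer would, in place of code of your own. Each camera call takes 0.05 s, during which the arm holds its last target.

### The job

Complete the kit in the tray as drawn on its layout sheet: lay the brake pad flat, lining side up, inside the drawn rectangle, and the larger of the two bearings flat inside the drawn circle. The pad stands leaning on the blue bench stop and has to be laid down first and then picked up again flat. Leave the spanner in the tray, the smaller bearing, the wooden block and the marker pen where they are.

Things in the scene. Friction and masses are not known exactly. Their poses are not given: they have to be found in the camera images.
- tray: fixed grey tray, 180 mm along its x, 300 mm along its y; flat floor 4 mm above the worktop, rim 5 mm wide and 10 mm high. Origin: centre of the underside, z up. Its white sheet bears a drawn rectangle for the pad, a circle (with a small one inside) for the bearing, and on the +x side a spanner outline where a spanner already lies
- pad_spot (a point): centre of the drawn rectangle on the tray floor; the rectangle is 54 mm along the point's x and 96 mm along its y (axes as the tray's)
- bearing_spot (a point): centre of the drawn circle, 59 mm across, on the tray floor
- stop: fixed blue bench stop: an upright plate 120 mm long along its y, 8 mm thick, 40 mm high with a round steel top edge; its foot plate (8 mm high) reaches 50 mm behind the upright towards its +x. Origin: under the middle of the upright, z up. The pad leans on its -x side. A dark red metal toolbox stands close by, behind the tray and the stop
- brake_pad: brake pad, 0.12 kg: black steel plate 42 (x) x 84 (y) x 5 mm (z 0 to 5) with a brown lining 33 x 60 mm on it (x -18 to 15, y -30 to 30, z 5 to 12). Origin: centre of the plate's bare face; z points out of the lining: up when it lies as wanted. It starts standing on its -y end and leaning on the stop at about 70 degrees, lining towards the stop. Either end may point either way in the tray
- pad_top (a point): middle of the pad's +y end, the upper one at the start, then 80 mm above the worktop and 40 mm above the stop: it can be pinched there from above, across its thickness. Tipped away from the stop the pad falls on its bare back, lining up
- bearing_large: the larger steel ball bearing lying flat, a ring 47 mm across and 14 mm high; origin: centre of the underside
- bearing_small: the smaller steel ball bearing lying flat, 40 mm across and 14 mm high; not wanted; origin: centre of the underside. The two bearings may have changed places
- spanner: steel combination spanner, 25 x 165 x 7 mm, lying along the tray's y in its outline; stays there
- block: bare wooden block, 45 x 120 x 35 mm, a bystander near the vice; origin: centre of the underside
- pen: green and white marker pen, 135 mm long, 17 mm thick, a bystander lying on the worktop along its y
Things that resemble listed ones, but are neither listed nor needed, are in the scene too. Several things have the shape of the brake_pad; the one meant has the colours described above.

How it is judged:
By the outcome, as a careful person would: the job done as asked, in the order asked, and still so for the second after the job is handed in, with the robot touching nothing.
It also fails if it takes over 72 s, if anything falls off the work surface, if the arm or the gripper's body presses on something with over 40 N, if the wrist force passes 120 N, or if a joint passes its speed limit or range.

## Working session

There is one attempt and no reset: what is moved stays moved. The work goes in short steps, Python scripts to look and compute and a tool call to move; the robot and the scene stay as the last step left them, time stands still between calls to the robot, and variables do not carry over. Pictures are saved under pics/ and viewed, and the job is handed in when it is done.

Besides the shell and the picture viewer there is one more tool, called after "Call:" as name(argument=value, ...), one argument or row to a line, values as JSON. send_rows: Moves the arm, as the interface text tells. Its arguments: {"type":"object","properties":{"moves":{"type":"array"},"claw":{"type":"number"},"grip_force":{"type":"number"}},"required":["moves"]}

```bash
mkdir -p pics; ls; cat > h.py <<'E'
from plant import r, imaging
import numpy as np, cv2
from scipy.spatial.transform import Rotation as R
def save(s,n,crop=None,k=1):
    im=s["image"]
    if crop: im=im[crop[1]:crop[3],crop[0]:crop[2]]
    im=cv2.resize(im,None,fx=k,fy=k,interpolation=cv2.INTER_CUBIC)
    cv2.imwrite(f"pics/{n}.png",im[:,:,::-1])
def cam(s):
    Rm=cv2.Rodrigues(np.array(s["rvec"],float))[0]; t=np.array(s["tvec"],float).ravel(); return Rm,t
def w2p(s,P):
    return cv2.projectPoints(np.array(P,float).reshape(-1,3),np.array(s["rvec"],float),np.array(s["tvec"],float),np.array(s["mtx"]),None)[0].reshape(-1,2)
def onz(s,uv,z):
    Rm,t=cam(s); d=Rm.T@np.linalg.inv(s["mtx"])@np.array([uv[0],uv[1],1.]); c=-Rm.T@t
    return c+d*(z-c[2])/d[2]
def cloud(s):
    Rm,t=cam(s); K=np.array(s["mtx"]); v,u=np.mgrid[0:480,0:640]; d=s["depth"]
    P=np.stack([(u-K[0,2])/K[0,0]*d,(v-K[1,2])/K[1,1]*d,d],-1)
    return (P-t)@Rm
E
python3 - <<'E'
from h import *
for n in ["scene","top","wrist"]:
    s=imaging.snapshot(n); save(s,n+"0"); Rm,t=cam(s); print(n,-Rm.T@t, s["mtx"][0][0])
st=r.get_state(); print(st["tool_pos"],st["eef_rot"],st["opening"],st["clock"],r.tips_ahead)
E
```

```text
pics
scene [-0.12521499  0.53971417  0.56918214] 441.0183736235123
top [0.51512557 0.11467136 1.11272351] 460.1155786915261
wrist [0.15151161 0.60912926 0.38393257] 369.90507740237604
[0.21992602 0.58456891 0.26312941] [ 1.78875377e-01  9.83871506e-01 -6.74994678e-04 -6.76597348e-05] 1.0002170015958551 0.15 0.025
```

View pics/top0.png

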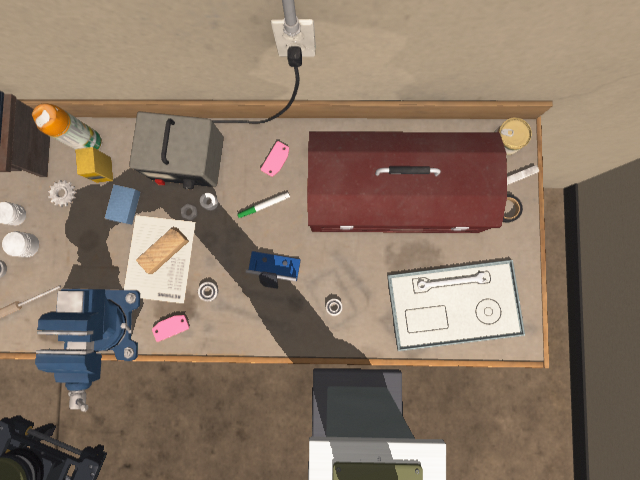

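View pics/scene0.png

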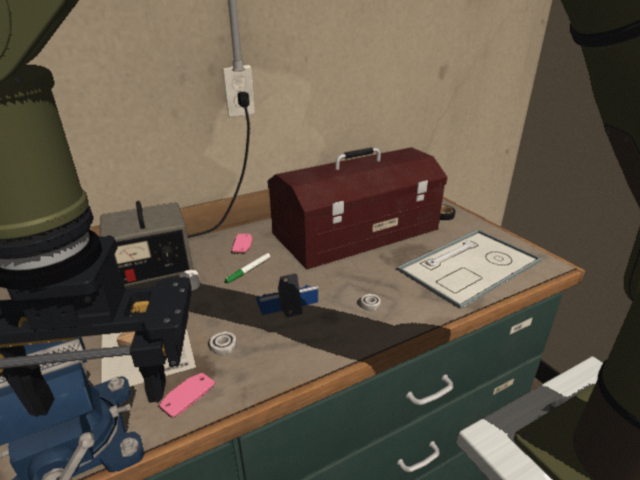

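View pics/wrist0.png

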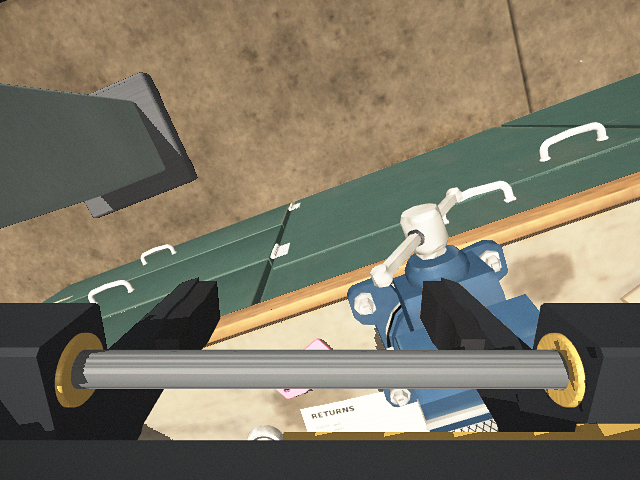

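```bash
python3 - <<'E'
from h import *
s=imaging.snapshot("top")
save(s,"t1",(160,170,360,330),4)
save(s,"t2",(370,240,540,365),4)
P=cloud(s)
for q in ["bearing_large","bearing_small","stop","brake_pad","tray","pad_spot","bearing_spot","pad_top","block","pen"]:
    for d in imaging.look_for(q,s)[:6]:
        b=np.array(d["box"])*[640,480,640,480]; print(q,"box",round(d["score"],2),b.round(1), onz(s,b[:2],0.0).round(3))
    for d in imaging.pinpoint(q,s)[:4]:
        b=np.array(d["point"])*[640,480]; print(q,"pt",round(d["score"],2),b.round(1), onz(s,b[:2],0.0).round(3))
for u,v in [(300,330),(240,230),(420,300),(455,325)]: print(u,v,P[v,u])
E
```

```text
bearing_large box 0.78 [209.8 290.   16.8  17.4] [0.496 0.405 0.   ]
bearing_large box 0.37 [268.2 280.3  15.5  18. ] [0.521 0.263 0.   ]
bearing_large box 0.16 [456.1 304.5 136.   89.9] [ 0.469 -0.187  0.   ]
bearing_large pt 0.57 [210.2 292.1] [0.491 0.404 0.   ]
bearing_small box 0.48 [334.  306.7  16.3  19. ] [0.46  0.104 0.   ]
bearing_small pt 0.55 [332.8 304.2] [0.466 0.107 0.   ]
bearing_small pt 0.43 [208.  290.6] [0.495 0.409 0.   ]
stop box 0.73 [272.3 265.5  52.6  25.8] [0.557 0.254 0.   ]
stop pt 0.96 [272.2 274.1] [0.537 0.254 0.   ]
brake_pad box 0.87 [274.4 157.4  27.3  37. ] [0.825 0.255 0.   ]
brake_pad box 0.66 [170.6 329.   30.9  32.6] [0.402 0.497 0.   ]
brake_pad box 0.47 [270.1 281.5  15.9  15.5] [0.519 0.259 0.   ]
brake_pad pt 0.8 [276.4 157.3] [0.825 0.25  0.   ]
brake_pad pt 0.78 [171.8 327.2] [0.406 0.494 0.   ]
brake_pad pt 0.63 [266.7 283.9] [0.513 0.267 0.   ]
tray box 0.97 [456.6 305.8 136.9  85.4] [ 0.466 -0.188  0.   ]
tray pt 0.59 [452.1 305.6] [ 0.467 -0.177  0.   ]
tray pt 0.4 [262.8 203.6] [0.709 0.281 0.   ]
pad_spot box 0.9 [454.7 305.9 137.9  
[... 497 characters left out ...]
25.8  32.1] [0.823 0.249 0.   ]
pad_top pt 0.69 [267.2 271.1] [0.544 0.266 0.   ]
pad_top pt 0.59 [188.6 321.1] [0.421 0.454 0.   ]
pad_top pt 0.58 [267.5 177.4] [0.774 0.271 0.   ]
pad_top pt 0.48 [422.6 322.3] [ 0.426 -0.107  0.   ]
block box 0.62 [160.3 249.8  50.7  43.6] [0.593 0.53  0.   ]
block pt 0.93 [167.4 255.1] [0.58  0.512 0.   ]
pen box 0.53 [264.3 205.4  48.6  28. ] [0.704 0.277 0.   ]
pen box 0.48 [273.  266.   55.4  29.8] [0.556 0.253 0.   ]
pen pt 0.88 [264.5 205.5] [0.704 0.277 0.   ]
300 330 [0.40425619 0.18455707 0.00222571]
240 230 [ 0.6433901   0.33567485 -0.00175113]
420 300 [ 0.47895418 -0.10061649  0.00288709]
455 325 [ 4.21045307e-01 -1.83250515e-01  3.13796879e-04]
```

```bash
python3 - <<'E'
from h import *
s=imaging.snapshot("scene")
save(s,"s1",(190,250,430,410),3)
for q in ["bearing_large","bearing_small","pad_top","brake_pad"]:
    for d in imaging.look_for(q,s)[:6]:
        b=np.array(d["box"])*[640,480,640,480]; print(q,"box",round(d["score"],2),b.round(1), onz(s,b[:2],0.0).round(3))
    for d in imaging.pinpoint(q,s)[:4]:
        b=np.array(d["point"])*[640,480]; print(q,"pt",round(d["score"],2),b.round(1), onz(s,b[:2],0.08 if q=="pad_top" else 0).round(3))
E
```

```text
bearing_large box 0.72 [223.9 344.   29.3  25.6] [0.496 0.405 0.   ]
bearing_large pt 0.89 [221.  345.3] [0.495 0.411 0.   ]
bearing_small box 0.61 [368.9 301.4  17.6  19.7] [0.471 0.1   0.   ]
bearing_small pt 0.52 [371.4 307.8] [0.451 0.108 0.   ]
pad_top box 0.92 [288.8 296.3  22.9  40.4] [0.569 0.239 0.   ]
pad_top box 0.79 [242.4 243.2  22.6  18.4] [0.83  0.247 0.   ]
pad_top box 0.61 [371.1 300.9  20.9  14.1] [0.47  0.095 0.   ]
pad_top box 0.59 [187.5 396.   50.   47.1] [0.408 0.494 0.   ]
pad_top pt 0.9 [286.3 278.6] [0.525 0.261 0.08 ]
pad_top pt 0.67 [207.7 376.1] [0.355 0.466 0.08 ]
pad_top pt 0.53 [240.6 252.1] [0.662 0.305 0.08 ]
brake_pad box 0.85 [290.2 295.2  22.5  36.9] [0.571 0.234 0.   ]
brake_pad box 0.56 [187.1 396.3  53.4  41.4] [0.408 0.495 0.   ]
brake_pad box 0.52 [242.7 243.1  23.6  14.7] [0.831 0.246 0.   ]
brake_pad pt 0.81 [238.9 243.6] [0.833 0.255 0.   ]
brake_pad pt 0.65 [288.6 298.4] [0.562 0.242 0.   ]
```

View pics/t1.png

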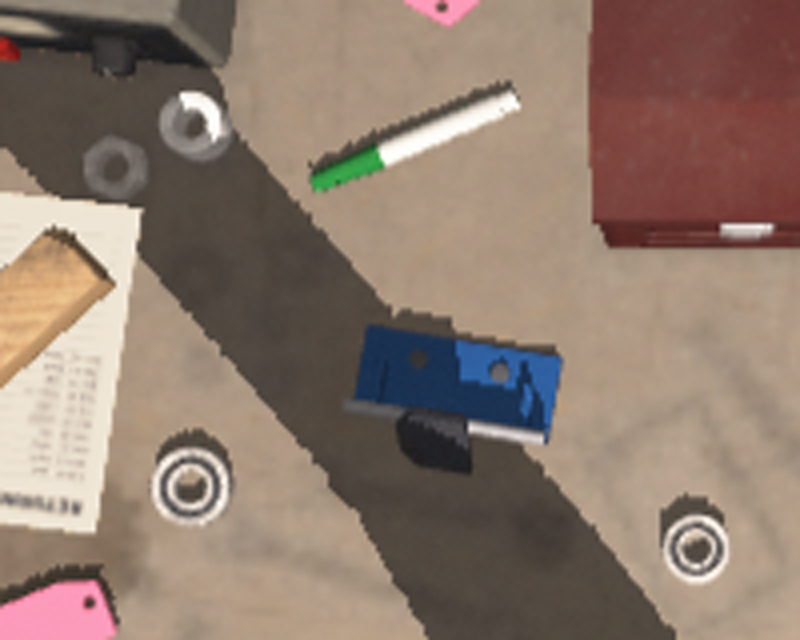

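View pics/t2.png

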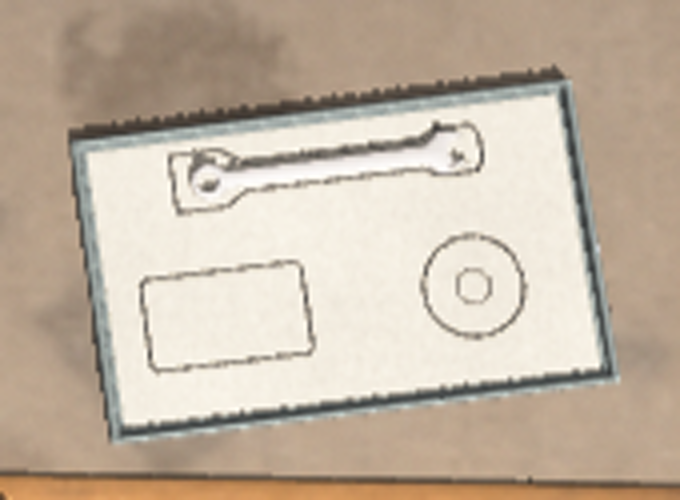

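View pics/s1.png

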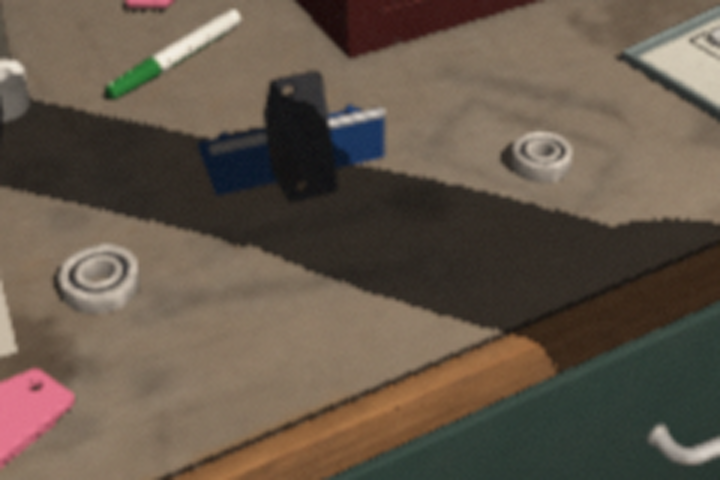

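```bash
python3 - <<'E'
from h import *
s=imaging.snapshot("top"); P=cloud(s)
im=s["image"].astype(int)
# tall things near stop
sub=np.zeros((480,640),bool); sub[255:300,240:310]=1
m=sub&(P[...,2]>0.045)&(P[...,2]<0.1)&(s["depth"]>0)
X=P[m]; print("n",len(X), X.min(0).round(3),X.max(0).round(3))
for z0 in np.arange(0.045,0.09,0.005):
    k=X[(X[:,2]>=z0)&(X[:,2]<z0+.005)]
    if len(k): print(round(z0,3),len(k),k.mean(0).round(3),k.min(0).round(3)[:2],k.max(0).round(3)[:2])
# dark pad face plane
dark=sub&(im.max(-1)<60)&(s["depth"]>0)&(P[...,2]>0.012)
X=P[dark];print(len(X)); c=X.mean(0); U,S,V=np.linalg.svd(X-c); print(c,V,S)
# stop edge ridge
m=sub&(P[...,2]>0.033)&(P[...,2]<0.045)
Y=P[m]; print(len(Y)); c=Y.mean(0); V=np.linalg.svd((Y-c)[:,:2])[2]; print(c,V[0],np.degrees(np.arctan2(-V[0][0],V[0][1])), Y.min(0),Y.max(0))
# bearings
for (u,v) in [(208,291),(334,305)]:
    g=P[v-13:v+14,u-13:u+14]; z=g[...,2]; mm=(z>0.009)&(z<0.02); k=g[mm]
    (cx,cy),rad=cv2.minEnclosingCircle(k[:,:2].astype(np.float32)); print("bearing",(cx,cy),rad*2,k.mean(0))
# tray corner & drawn shapes by hand from crop t2
for n,(a,b) in dict(r1=(140,279),r2=(300,261),r3=(314,351),r4=(154,373),circ=(473,286),circs=(473,286)).items():
    print(n,onz(s,(370+(a+.5)/4-.5,240+(b+.5)/4-.5),0.004).round(4))
E
```

```text
n 144 [0.52  0.236 0.045] [0.542 0.278 0.083]
0.045 13 [0.522 0.256 0.047] [0.52  0.239] [0.526 0.276]
0.05 13 [0.524 0.259 0.052] [0.522 0.241] [0.529 0.278]
0.055 18 [0.527 0.257 0.058] [0.522 0.238] [0.542 0.275]
0.06 25 [0.533 0.258 0.062] [0.524 0.237] [0.542 0.277]
0.065 17 [0.531 0.254 0.068] [0.526 0.237] [0.538 0.273]
0.07 14 [0.531 0.255 0.072] [0.529 0.236] [0.535 0.273]
0.075 32 [0.535 0.254 0.077] [0.531 0.236] [0.54 0.27]
0.08 12 [0.534 0.248 0.081] [0.531 0.237] [0.537 0.263]
181
[0.52511332 0.25983581 0.04403202] [[-0.31326329  0.02218398 -0.94940717]
 [-0.70388708 -0.67653147  0.21644435]
 [ 0.63750223 -0.73607951 -0.22754749]] [0.28318517 0.18586335 0.13204968]
147
[0.53111437 0.25346912 0.03878689] [-0.1457261  -0.98932497] 171.62067198830115 [0.51511019 0.19572621 0.03306487] [0.54705999 0.31306327 0.04477993]
bearing (0.49476903676986694, 0.4075779616832733) 0.04773787781596184 [0.49434651 0.40788847 0.01301362]
bearing (0.4618816375732422, 0.1052461713552475) 0.03971930220723152 [0.46213942 0.10511555 0.01274416]
r1 [ 0.4564 -0.0639  0.004 ]
r2 [ 0.4682 -0.1585  0.004 ]
r3 [ 0.4156 -0.166   0.004 ]
r4 [ 0.4014 -0.0718  0.004 ]
circ [ 0.4549 -0.26    0.004 ]
circs [ 0.4549 -0.26    0.004 ]
```

```bash
cat >> h.py <<'E'
def toolR(yaw_deg,tilt_deg=0):
    """tool y horizontal dir at yaw; tilt rotates about axis perpendicular: tilt>0: body leans towards +y_tool dir"""
    a=np.radians(yaw_deg); y=np.array([np.cos(a),np.sin(a),0]); z=np.array([0,0,-1.]); x=np.cross(y,z)
    M=np.stack([x,y,z],1)
    t=np.radians(tilt_deg)
    u=np.array([np.cos(a)*np.sin(t),np.sin(a)*np.sin(t),np.cos(t)])
    z=-u; y2=np.cross(z,x); return np.stack([x,y2,z],1)
def rel(tcp,M):
    st=r.get_state(); R0=R.from_quat(st["eef_rot"]).as_matrix(); p=np.array(st["tool_pos"])
    d=R0.T@(np.array(tcp)-p); w=np.degrees(R.from_matrix(R0.T@M).as_rotvec())
    print("t",round(st["clock"],2),"pos",p.round(4),"F",np.round(st["contact_force"],1),"op",round(st["opening"],3))
    print("SHIFT",d.round(4),"ROT",w.round(2),"norm",np.linalg.norm(d).round(3),np.linalg.norm(w).round(1))
E
cat > g.py <<'E'
import sys
from h import *
x,y,z,yaw,tilt=map(float,sys.argv[1:6]); rel([x,y,z],toolR(yaw,tilt))
E
python3 - <<'E'
from h import *
M=toolR(-9,20); T=np.array([.534,.254,.080]); u=-M[:,2]; print(M)
print(T+u*.085,T+u*.016); 
E
python3 g.py .562 .2495 .20 -9 20
```

```text
[[ 0.15643447  0.92812345 -0.33780931]
 [ 0.98768834 -0.14700031  0.05350374]
 [ 0.         -0.34202014 -0.93969262]]
[0.56271379 0.24945218 0.15987387] [0.53940495 0.25314394 0.09503508]
t 1.7 pos [0.22   0.585  0.2637] F [0.5 0.4 0.2] op 1.003
SHIFT [-0.4382 -0.1937  0.0637] ROT [16.77 13.67 77.54] norm 0.483 80.5
```

Call:
send_rows(
  moves=[-0.09, -0.04, 0, 3.4, 2.7, 15.5, -0.18, -0.08, 0, 6.7, 5.5, 31, -0.26, -0.12, 0, 10, 8.2, 46.5, -0.35, -0.155, 0, 13.4, 10.9, 62, -0.438, -0.194, 0, 16.8, 13.7, 77.5],
  claw=0.1,
)

```text
clock: 2.12
tool_pos: [0.3691, 0.4373, 0.264]
eef_rot: [0.464, 0.882, -0.054, -0.064]
contact_force: [-0.2, 1.3, -0.6]
opening: 0.645
```

```bash
python3 g.py .5627 .2495 .16 -9 20
```

```text
t 2.12 pos [0.3691 0.4373 0.264 ] F [-0.2  1.3 -0.6] op 0.645
SHIFT [-0.2701  0.0672  0.078 ] ROT [ 9.25  7.5  42.76] norm 0.289 44.4
```

Call:
send_rows(
  moves=[-0.27, 0.067, 0.0, 9.2, 7.5, 42.8, -0.27, 0.067, 0.0, 9.2, 7.5, 42.8, -0.27, 0.067, 0.0, 9.2, 7.5, 42.8, -0.27, 0.067, 0.0, 9.2, 7.5, 42.8, -0.27, 0.067, 0.0, 9.2, 7.5, 42.8],
)

```text
clock: 2.53
tool_pos: [0.5237, 0.2985, 0.2438]
eef_rot: [0.702, 0.695, -0.102, -0.12]
contact_force: [0.8, 0.8, -0.4]
opening: 0.455
```

```bash
python3 g.py .5627 .2495 .16 -9 20
```

```text
t 2.53 pos [0.5237 0.2985 0.2438] F [ 0.8  0.8 -0.4] op 0.455
SHIFT [-0.0505  0.0633  0.0663] ROT [1.85 1.39 8.24] norm 0.105 8.6
```

Call:
send_rows(
  moves=[-0.0505, 0.063, 0.03, 1.9, 1.4, 8.2, -0.0505, 0.063, 0.05, 1.9, 1.4, 8.2, -0.0505, 0.063, 0.066, 1.9, 1.4, 8.2, -0.0505, 0.063, 0.066, 1.9, 1.4, 8.2, -0.0505, 0.063, 0.066, 1.9, 1.4, 8.2],
)

```text
clock: 2.95
tool_pos: [0.5615, 0.2496, 0.1596]
eef_rot: [0.748, 0.639, -0.114, -0.134]
contact_force: [0.8, 1.8, 0.2]
opening: 0.452
```

```bash
python3 - <<'E'
from h import *
s=imaging.snapshot("scene"); save(s,"s2",(200,180,400,330),4)
w=imaging.snapshot("wrist"); save(w,"w2")
for d in imaging.pinpoint("pad_top",w)[:3]:
    b=np.array(d["point"])*[640,480]; print(d["score"],b,onz(w,b,.08).round(4))
for n,c in (("scene",s),("wrist",w)): print(n,w2p(c,[[.534,.254,.08],[.534-.021*.156,.254-.021*.988,.08],[.534+.021*.156,.254+.021*.988,.08]]).round(0))
P=cloud(w); m=(w["depth"]>0)&(P[...,2]>.06)&(P[...,2]<.088)&(abs(P[...,1]-.254)<.035)&(abs(P[...,0]-.53)<.03)
X=P[m]; print(len(X), X.min(0),X.max(0)) if m.any() else 0
for z0 in np.arange(.06,.088,.005):
    k=X[(X[:,2]>=z0)&(X[:,2]<z0+.005)]
    if len(k): print(round(z0,3),len(k),k.mean(0).round(4),k.min(0).round(4)[:2],k.max(0).round(4)[:2])
E
python3 g.py .5394 .2531 .095 -9 20
```

```text
0.72 [323.072 254.208] [0.5347 0.2536 0.08  ]
scene [[288. 275.]
 [298. 273.]
 [277. 277.]]
wrist [[322. 254.]
 [322. 286.]
 [322. 219.]]
1139 [0.52916614 0.23317297 0.06007975] [0.54065465 0.27597231 0.08157402]
0.06 289 [0.5367 0.2602 0.0638] [0.5293 0.2362] [0.5407 0.276 ]
0.065 351 [0.5346 0.2523 0.0661] [0.5305 0.2367] [0.5387 0.2739]
0.07 41 [0.5347 0.27   0.0724] [0.5322 0.2682] [0.5372 0.2715]
0.075 312 [0.5349 0.253  0.0789] [0.5292 0.2332] [0.5386 0.2699]
0.08 146 [0.5337 0.2514 0.0805] [0.5303 0.236 ] [0.5381 0.2666]
t 3.1 pos [0.5627 0.2521 0.1626] F [-0.  -0.5  0.6] op 0.452
SHIFT [-0.0029  0.0012  0.0714] ROT [ 0.07 -0.14  0.26] norm 0.071 0.3
```

View pics/w2.png

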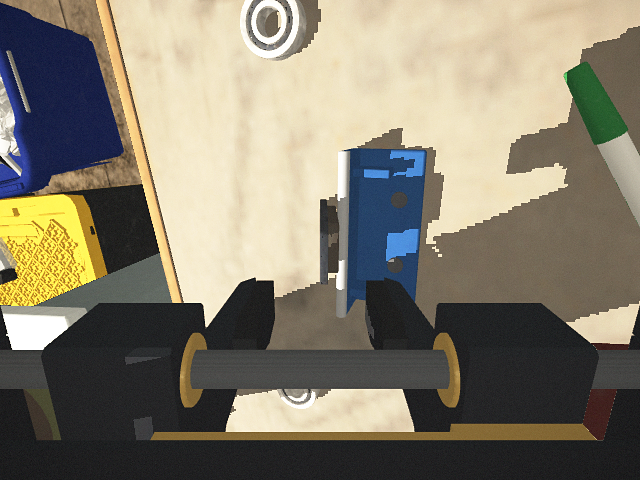

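View pics/s2.png

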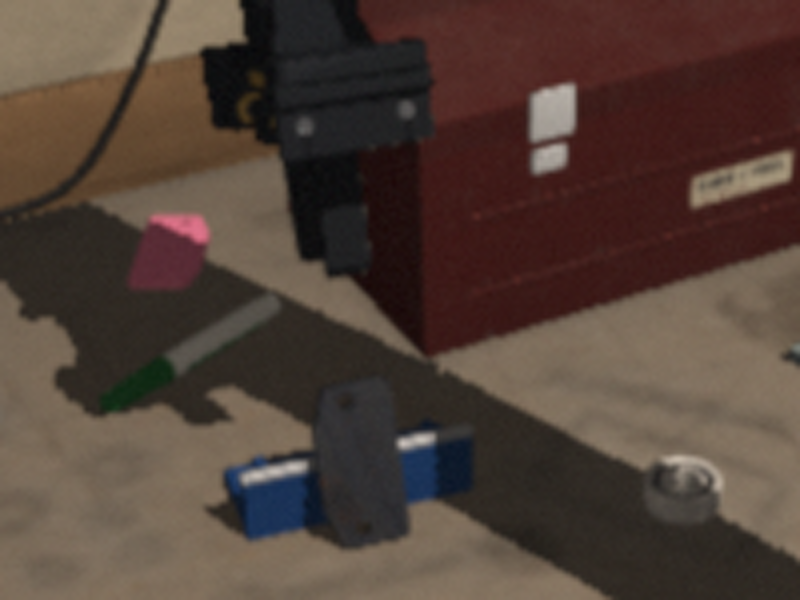

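```bash
python3 - <<'E'
from h import *
w=imaging.snapshot("wrist"); P=cloud(w)
im=w["image"].copy()
for p in w2p(w,[[.534,.254,.08],[.534-.021*.156,.254-.021*.988,.08],[.534+.021*.156,.254+.021*.988,.08]]): cv2.circle(im,tuple(int(round(a)) for a in p),1,(255,0,0),-1)
save(dict(image=im),"w3",(290,180,370,310),6)
for v in range(195,292,6): print(v,[ (P[v,u]*1000).round().astype(int).tolist() for u in (323,326,331)])
E
```

```text
195 [[510, 278, -1], [513, 278, 0], [517, 278, 1]]
201 [[519, 278, 25], [512, 273, 0], [516, 273, 1]]
207 [[526, 276, 44], [527, 276, 43], [522, 271, 17]]
213 [[531, 275, 61], [533, 275, 59], [528, 270, 35]]
219 [[533, 273, 66], [535, 272, 66], [533, 269, 52]]
225 [[535, 270, 72], [536, 270, 70], [536, 268, 63]]
231 [[536, 268, 77], [538, 267, 76], [536, 264, 65]]
237 [[536, 264, 79], [538, 264, 79], [536, 260, 65]]
243 [[536, 261, 80], [538, 261, 80], [536, 257, 66]]
249 [[536, 257, 80], [537, 257, 79], [535, 253, 66]]
255 [[534, 253, 79], [536, 253, 79], [535, 249, 66]]
261 [[535, 250, 80], [536, 250, 80], [534, 245, 66]]
267 [[534, 246, 79], [535, 246, 79], [533, 241, 65]]
273 [[533, 242, 80], [535, 242, 79], [532, 236, 64]]
279 [[532, 238, 80], [534, 238, 79], [507, 207, 0]]
285 [[499, 201, 1], [501, 201, 0], [506, 201, 1]]
291 [[498, 196, 1], [500, 195, -1], [505, 196, 1]]
```

View pics/w3.png

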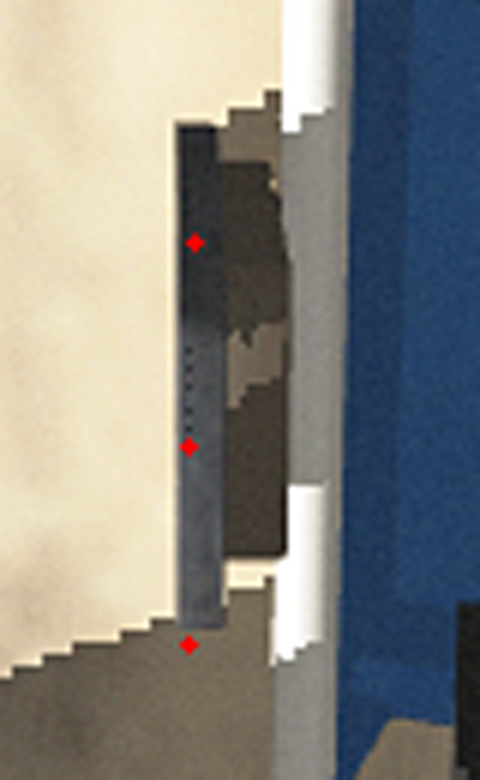

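```bash
python3 g.py .5407 .2541 .095 -9 20
```

```text
t 3.15 pos [0.5628 0.2519 0.1626] F [-1.2  0.1 -0.7] op 0.455
SHIFT [-0.0015  0.0022  0.0711] ROT [ 0.09 -0.13  0.25] norm 0.071 0.3
```

Call:
send_rows(
  moves=[-0.0015, 0.002, 0.02, 0, 0, 0, -0.0015, 0.002, 0.04, 0, 0, 0, -0.0015, 0.002, 0.06, 0, 0, 0, -0.0015, 0.002, 0.071, 0, 0, 0, -0.0015, 0.002, 0.071, 0, 0, 0],
)

```text
clock: 3.57
tool_pos: [0.5385, 0.2552, 0.0945]
eef_rot: [0.747, 0.642, -0.112, -0.133]
contact_force: [-0.2, 0.4, 0.9]
opening: 0.448
```

```bash
python3 g.py .5407 .2541 .095 -9 20
```

```text
t 3.57 pos [0.5385 0.2552 0.0945] F [-0.2  0.4  0.9] op 0.448
SHIFT [-0.0007  0.002  -0.0013] ROT [-0.08 -0.05  0.37] norm 0.002 0.4
```

Close the jaws on the top end.

Call:
send_rows(
  moves=[-0.0007, 0.002, -0.001, 0, 0, 0, -0.0007, 0.002, -0.001, 0, 0, 0, -0.0007, 0.002, -0.001, 0, 0, 0, -0.0007, 0.002, -0.001, 0, 0, 0, -0.0007, 0.002, -0.001, 0, 0, 0],
  claw=1,
  grip_force=20,
)

```text
clock: 3.98
tool_pos: [0.5413, 0.2542, 0.0954]
eef_rot: [0.747, 0.642, -0.112, -0.133]
contact_force: [0.9, -0.2, -0.6]
opening: 0.098
```

```bash
python3 - <<'E'
from h import *
s=imaging.snapshot("scene"); save(s,"s4",(200,180,400,330),4)
E
python3 g.py .5407 .2541 .095 -9 20
```

```text
t 4.03 pos [0.5411 0.2541 0.0953] F [-0.4 -0.   0.2] op 0.055
SHIFT [-0.0001 -0.0003  0.0004] ROT [-0.03 -0.08  0.36] norm 0.0 0.4
```

View pics/s4.png

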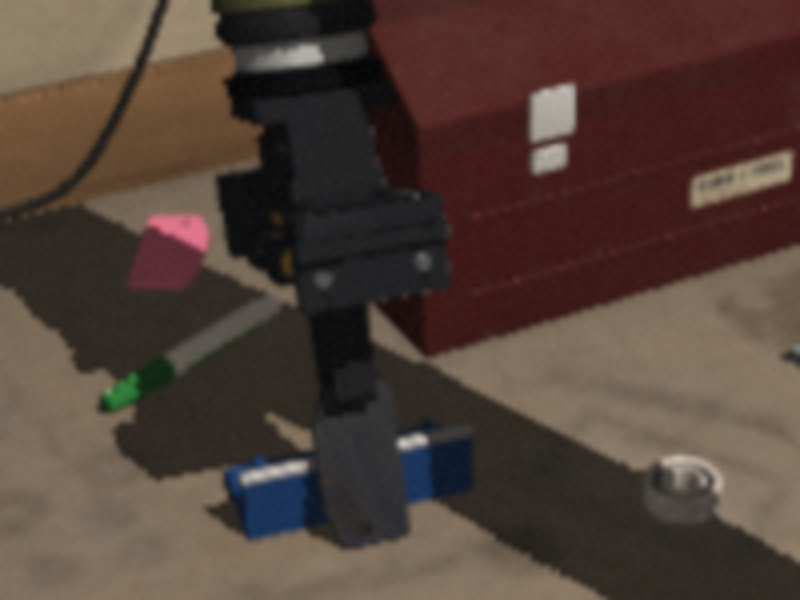

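```bash
cat > tl.py <<'E'
import sys
from h import *
B=np.array([.4822,.2634,float(sys.argv[1])])
st=r.get_state(); R0=R.from_quat(st["eef_rot"]).as_matrix(); p=np.array(st["tool_pos"])
print(st["clock"],p.round(4),np.round(st["q"],2),np.round(st["contact_force"],1),st["opening"])
for t in map(float,sys.argv[2:]):
    M=toolR(-9,t); tcp=B-.1*M[:,2]
    print(t,(R0.T@(tcp-p)).round(3),np.degrees(R.from_matrix(R0.T@M).as_rotvec()).round(1),tcp.round(3))
E
python3 tl.py .006 20 13 6 0 -7
```

```text
4.0333 [0.5411 0.2541 0.0953] [-0.44  1.    0.03  1.49 -0.26  0.97 -0.38] [-0.4 -0.   0.2] 0.05465477430668349
20.0 [ 0.    -0.025  0.004] [-0.  -0.1  0.4] [0.516 0.258 0.1  ]
13.0 [ 0.    -0.038  0.005] [-7.  -0.1  0.4] [0.504 0.26  0.103]
6.0 [ 0.    -0.05   0.007] [-14.   -0.1   0.3] [0.493 0.262 0.105]
0.0 [ 0.   -0.06  0.01] [-20.   -0.1   0.3] [0.482 0.263 0.106]
-7.0 [ 0.    -0.071  0.015] [-27.   -0.2   0.3] [0.47  0.265 0.105]
```

Call:
send_rows(
  moves=[0, -0.012, 0.0, 0, 0, 0, 0, -0.025, 0.003, 0, 0, 0, 0, -0.037, 0.005, -6, 0, 0, 0, -0.048, 0.007, -12, 0, 0, 0, -0.055, 0.008, -17, 0, 0],
)

```text
clock: 4.45
tool_pos: [0.4862, 0.2625, 0.1073]
eef_rot: [0.758, 0.651, -0.014, -0.02]
contact_force: [-2.1, -0.1, -1.2]
opening: 0.057
```

```bash
python3 - <<'E'
from h import *
s=imaging.snapshot("scene"); save(s,"s5",(200,180,400,330),4)
E
python3 tl.py .006 0 -7 -14 -21 -28 -35 -40
```

```text
4.5 [0.4806 0.264  0.1074] [-0.62  0.84  0.1   1.89 -0.25  0.46 -0.47] [-6.2 -0.  -0.6] 0.05358589413487685
0.0 [-0.     0.002  0.001] [-3.  -0.2  0.6] [0.482 0.263 0.106]
-7.0 [-0.    -0.01   0.003] [-10.   -0.2   0.6] [0.47  0.265 0.105]
-14.0 [-0.    -0.022  0.006] [-17.   -0.2   0.6] [0.458 0.267 0.103]
-21.0 [-0.    -0.034  0.01 ] [-24.   -0.3   0.6] [0.447 0.269 0.099]
-28.0 [ 0.    -0.044  0.015] [-31.   -0.3   0.6] [0.436 0.271 0.094]
-35.0 [ 0.    -0.055  0.022] [-38.   -0.4   0.6] [0.426 0.272 0.088]
-40.0 [ 0.    -0.061  0.028] [-43.   -0.4   0.6] [0.419 0.273 0.083]
```

View pics/s5.png

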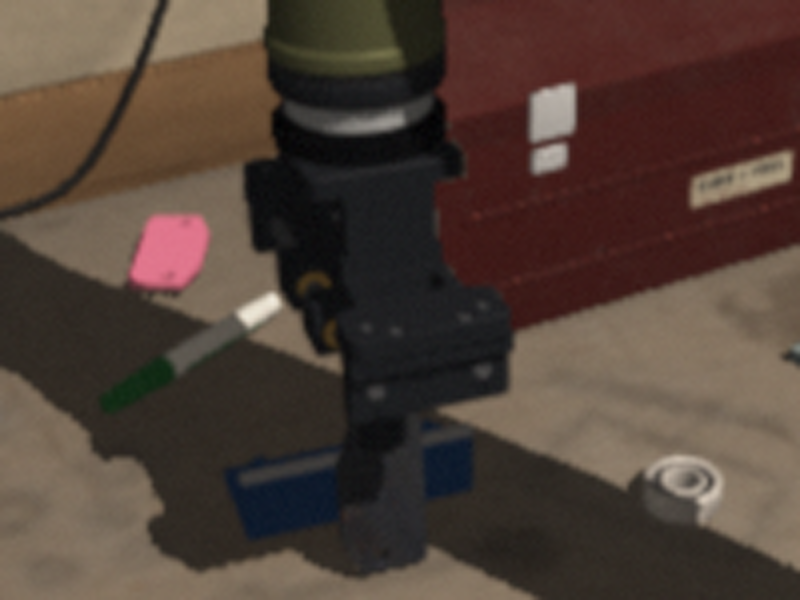

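Call:
send_rows(
  moves=[0, -0.008, 0.005, -6, 0, 0, 0, -0.018, 0.008, -12, 0, 0, 0, -0.028, 0.011, -18, 0, 0, 0, -0.033, 0.013, -22, 0, 0, 0, -0.033, 0.013, -22, 0, 0],
)

```text
clock: 4.92
tool_pos: [0.4583, 0.2803, 0.1064]
eef_rot: [0.752, 0.647, 0.077, 0.096]
contact_force: [0.2, 0.7, -1.0]
opening: 0.055
```

```bash
python3 - <<'E'
from h import *
s=imaging.snapshot("scene"); save(s,"s6",(200,180,400,330),4)
E
python3 tl.py .002 -20 -24 -28 -32
```

```text
4.9667 [0.4565 0.2838 0.1063] [-0.95  0.85  0.33  2.12 -0.83  0.07 -0.07] [-1.4  1.1 -1.3] 0.05013542151606044
-20.0 [-0.016 -0.008  0.009] [-5.8  0.2  0.6] [0.448 0.269 0.096]
-24.0 [-0.016 -0.015  0.01 ] [-9.8  0.2  0.6] [0.442 0.27  0.093]
-28.0 [-0.016 -0.022  0.011] [-13.8   0.1   0.6] [0.436 0.271 0.09 ]
-32.0 [-0.016 -0.029  0.013] [-17.8   0.1   0.6] [0.43  0.272 0.087]
```

View pics/s6.png

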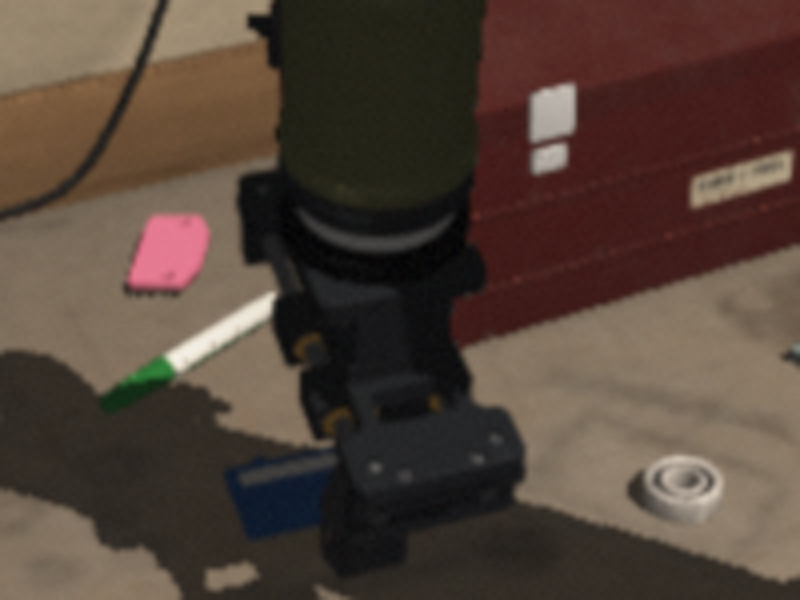

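Call:
send_rows(
  moves=[0, -0.0005, 0.002, 0, 0, 0, 0, -0.001, 0.004, 0, 0, 0, 0, -0.0015, 0.006, 0, 0, 0, 0, -0.0015, 0.0065, 0, 0, 0, 0, -0.0015, 0.0065, 0, 0, 0],
)

```text
clock: 5.38
tool_pos: [0.4573, 0.2829, 0.0993]
eef_rot: [0.752, 0.648, 0.078, 0.095]
contact_force: [-0.8, -0.2, -0.6]
opening: 0.055
```

```bash
python3 tl.py .002 -14 -20; python3 - <<'E'
from h import *
M=R.from_quat(r.get_state()["eef_rot"]).as_matrix(); print(M.round(3)); print(np.array(r.get_state()["tool_pos"])+.1*M[:,2])
E
```

```text
5.3833 [0.4573 0.2829 0.0993] [-0.93  0.86  0.31  2.12 -0.87  0.05 -0.03] [-0.8 -0.2 -0.6] 0.05451912364509213
-14.0 [-0.015  0.003  0.001] [0.1 0.2 0.5] [0.458 0.267 0.099]
-20.0 [-0.015 -0.007  0.002] [-5.9  0.2  0.5] [0.448 0.269 0.096]
[[ 0.149  0.959  0.241]
 [ 0.989 -0.143 -0.042]
 [-0.006  0.244 -0.97 ]]
[0.48135233 0.27864142 0.0023563 ]
```

Call:
send_rows(
  moves=[0, 0, 0, 0, 0, 0, 0, 0, 0, 0, 0, 0, 0, 0.002, -0.03, 0, 0, 0, 0, 0.008, -0.07, 0, 0, 0, 0, 0.015, -0.1, 0, 0, 0],
  claw=0.2,
)

```text
clock: 5.8
tool_pos: [0.4469, 0.2845, 0.2017]
eef_rot: [0.752, 0.647, 0.078, 0.095]
contact_force: [1.0, 0.4, -0.5]
opening: 0.395
```

```bash
python3 - <<'E'
from h import *
s=imaging.snapshot("scene"); save(s,"s7",(200,180,400,330),4)
s=imaging.snapshot("top"); save(s,"t7",(160,170,360,330),4)
E
python3 g.py .46 .25 .2 -9 0
```

```text
t 5.9 pos [0.4499 0.2856 0.2044] F [ 1.   0.5 -0.7] op 0.402
SHIFT [-0.0337  0.0137  0.0081] ROT [14.55  0.03  0.41] norm 0.037 14.6
```

View pics/s7.png

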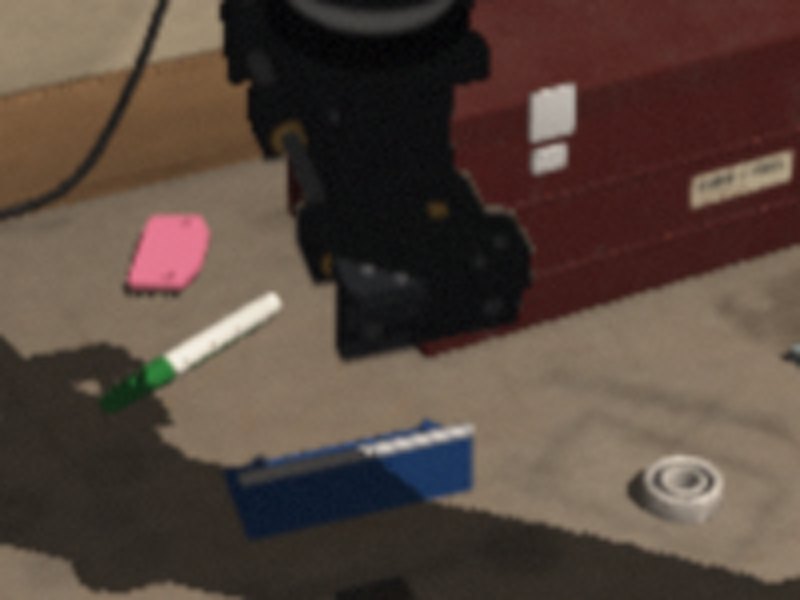

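View pics/t7.png

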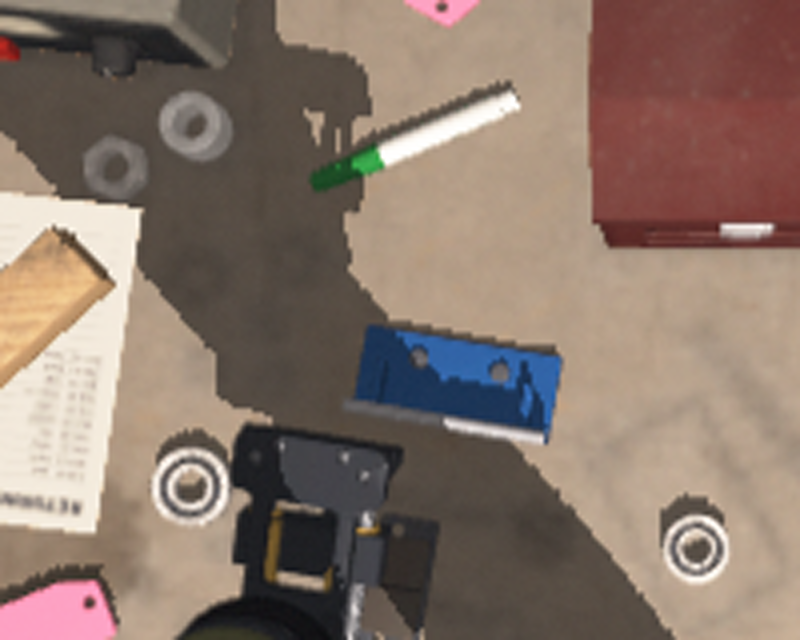

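```bash
python3 - <<'E'
from h import *
s=imaging.snapshot("scene"); save(s,"s8",(180,270,420,430),3)
E
python3 g.py .50 .27 .23 81 0;
```

```text
t 5.95 pos [0.4487 0.2856 0.2022] F [ 0.   0.1 -0.8] op 0.399
SHIFT [-0.0079  0.0583 -0.0138] ROT [ 11.16  11.37 -89.01] norm 0.06 90.4
```

View pics/s8.png

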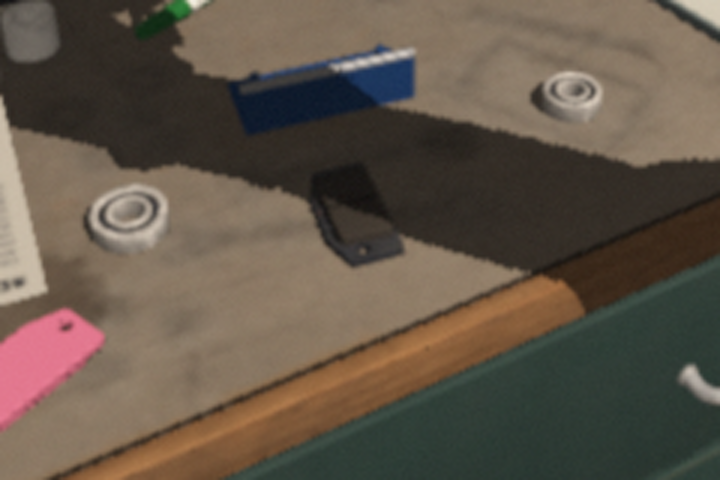

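Call:
send_rows(
  moves=[0, 0.01, -0.01, 4, 1, -5, 0, 0.03, -0.015, 7, 2, -11, 0, 0.05, -0.018, 9, 4, -17, -0.004, 0.058, -0.018, 11, 5, -23, -0.008, 0.058, -0.018, 12.5, 5, -29],
)

```text
clock: 6.37
tool_pos: [0.5016, 0.2676, 0.2343]
eef_rot: [0.568, 0.823, 0.016, 0.004]
contact_force: [0.3, 0.1, -0.1]
opening: 0.399
```

```bash
python3 g.py .50 .27 .23 81 0;
```

```text
t 6.37 pos [0.5016 0.2676 0.2343] F [ 0.3  0.1 -0.1] op 0.399
SHIFT [ 0.0028 -0.0008  0.0043] ROT [  2.     0.3  -60.16] norm 0.005 60.2
```

Call:
send_rows(
  moves=[0, 0, 0, 0, 0, -7, 0, 0, 0, 1, 0, -14, 0, 0, 0, 1, 0, -21, 0, 0, 0, 1.5, 0, -28, 0, 0, 0, 1.5, 0, -35],
  claw=-0.6,
)

```text
clock: 6.78
tool_pos: [0.5012, 0.2674, 0.233]
eef_rot: [0.291, 0.957, 0.003, 0.0]
contact_force: [-0.2, 0.1, -0.2]
opening: 0.757
```

```bash
python3 g.py .50 .27 .23 81 0; python3 - <<'E'
from h import *
s=imaging.snapshot("top"); save(s,"t9",(200,200,340,330),5)
w=imaging.snapshot("wrist"); save(w,"w9")
for n,c in (("top",s),("wrist",w)):
  for d in imaging.silhouettes("brake_pad",c)[:4]:
    m=d["pixels"]; b=np.array(d["box"])*[640,480,640,480]; P=cloud(c)[m]
    print(n,d["score"],b.round(),m.sum(), np.median(P,0).round(4))
E
```

```text
t 6.78 pos [0.5012 0.2674 0.233 ] F [-0.2  0.1 -0.2] op 0.757
SHIFT [0.0025 0.0015 0.003 ] ROT [ 4.000e-01 -1.000e-02 -2.483e+01] norm 0.004 24.8
top 0.88 [276. 157.  27.  34.] 534 [0.8174 0.2504 0.0116]
top 0.45 [157. 334.  10.  21.] 127 [0.3978 0.5237 0.011 ]
wrist 0.87 [292. 133.  76.  99.] 4127 [0.4336 0.283  0.0112]
wrist 0.86 [454. 418.  28.  33.] 599 [0.7916 0.2543 0.0117]
wrist 0.51 [470.   6.  33.  12.] 260 [0.4303 0.4605 0.0117]
```

View pics/t9.png

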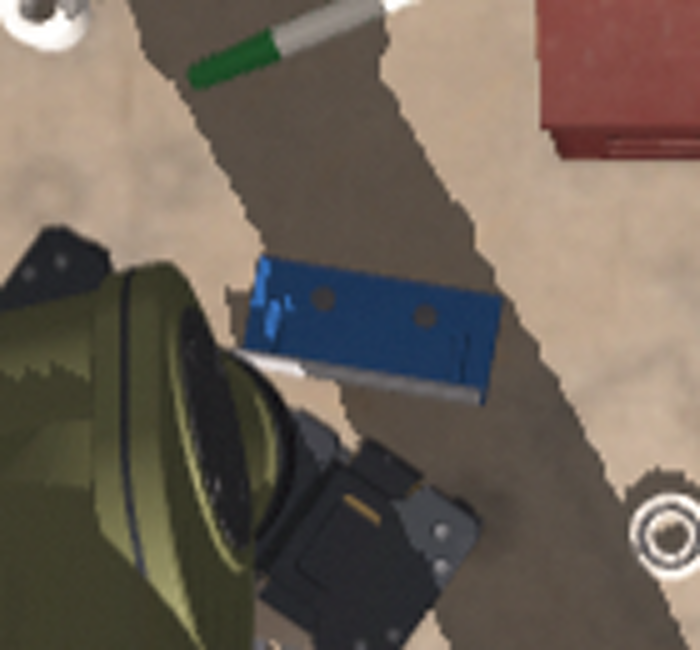

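View pics/w9.png

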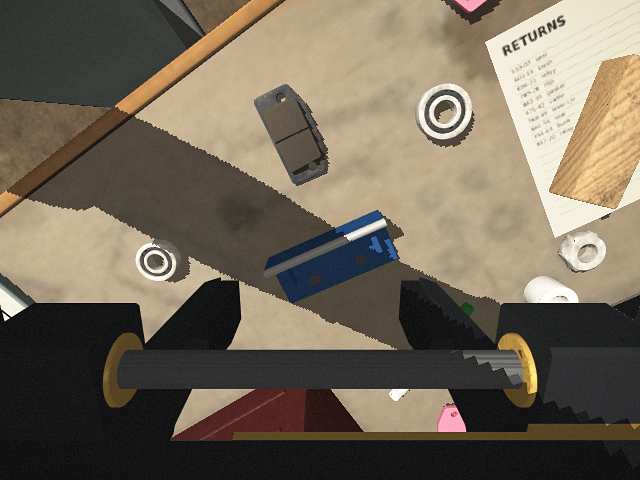

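```bash
python3 - <<'E'
from h import *
w=imaging.snapshot("wrist"); save(w,"w10",(240,70,350,200),6)
d=imaging.silhouettes("brake_pad",w)[0]; m=d["pixels"]; P=cloud(w)
mm=cv2.dilate(m.astype(np.uint8),np.ones((9,9)))>0
X=P[mm&(P[...,2]>.0028)]; print(len(X))
rc=cv2.minAreaRect(X[:,:2].astype(np.float32)); print("all",rc); print(cv2.boxPoints(rc))
L=P[mm&(P[...,2]>.0095)]; rc=cv2.minAreaRect(L[:,:2].astype(np.float32)); print("lining",rc,L[:,2].mean())
pl=P[mm&(P[...,2]>.003)&(P[...,2]<.007)]; print("plate z",np.median(pl[:,2]))
flo=P[60:80,330:400]; print("table z",np.median(flo[...,2]))
# bearing
g=P[75:150,405:485]; k=g[(g[...,2]>.009)&(g[...,2]<.02)]; print("bear",cv2.minEnclosingCircle(k[:,:2].astype(np.float32)),k[:,2].mean())
g=P[235:290,125:190]; k=g[(g[...,2]>.009)&(g[...,2]<.02)]; print("bear2",cv2.minEnclosingCircle(k[:,:2].astype(np.float32)))
E
```

```text
4026
all ((0.4349534511566162, 0.284702867269516), (0.04473290219902992, 0.08406075835227966), 81.06150817871094)
[[0.38995835 0.2691385 ]
 [0.47299823 0.25607762]
 [0.47994855 0.30026725]
 [0.39690867 0.31332812]]
lining ((0.4348610043525696, 0.28613632917404175), (0.041796498000621796, 0.05918489024043083), 82.47010803222656) 0.01520721894858316
plate z 0.004954495804605467
table z -2.7644919219993815e-05
bear ((0.49274688959121704, 0.4049268662929535), 0.023816602304577827) 0.013125055133243623
bear2 ((0.4602954089641571, 0.10305218398571014), 0.020482895895838737)
```

View pics/w10.png

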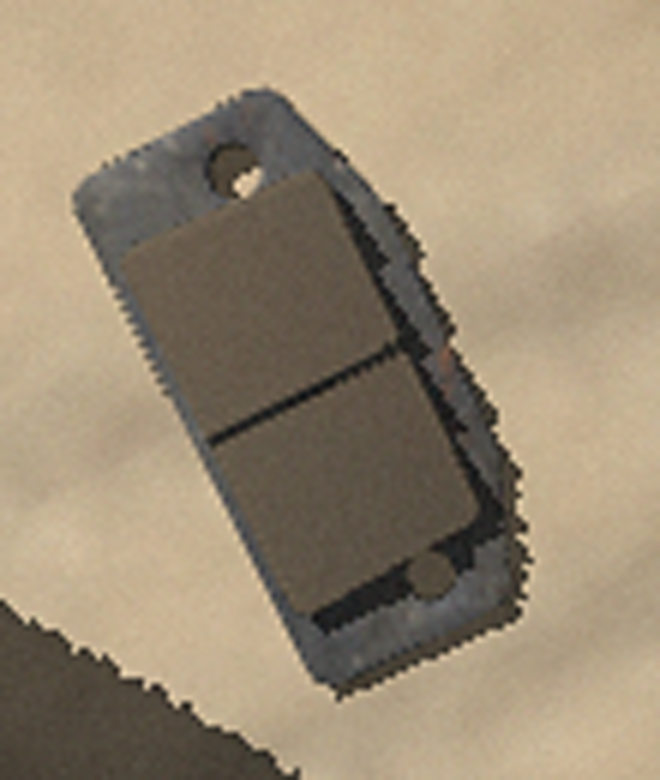

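```bash
python3 g.py .4345 .2845 .10 81 0;
```

```text
t 7.08 pos [0.5014 0.2674 0.2338] F [-1.   0.2 -0.4] op 0.794
SHIFT [ 0.0648 -0.0246  0.1337] ROT [  0.44   0.07 -25.32] norm 0.151 25.3
```

Call:
send_rows(
  moves=[0.02, -0.008, 0.03, 0.4, 0, -7, 0.04, -0.016, 0.06, 0.4, 0, -14, 0.06, -0.024, 0.09, 0.4, 0, -21, 0.065, -0.0246, 0.12, 0.4, 0, -25.3, 0.065, -0.0246, 0.134, 0.4, 0, -25.3],
)

```text
clock: 7.5
tool_pos: [0.4307, 0.2849, 0.0968]
eef_rot: [0.076, 0.997, -0.001, -0.002]
contact_force: [-0.0, 0.0, 0.0]
opening: 0.798
```

```bash
python3 - <<'E'
from h import *
w=imaging.snapshot("wrist"); save(w,"w11")
w=imaging.snapshot("scene"); save(w,"s11",(180,200,420,430),2.5)
E
python3 g.py .4345 .2845 .0275 81 0;
```

```text
t 7.6 pos [0.4327 0.284  0.0974] F [ 0.3  0.  -0.3] op 0.801
SHIFT [-0.0019  0.001   0.0699] ROT [-0.18 -0.14 -0.07] norm 0.07 0.2
```

View pics/w11.png

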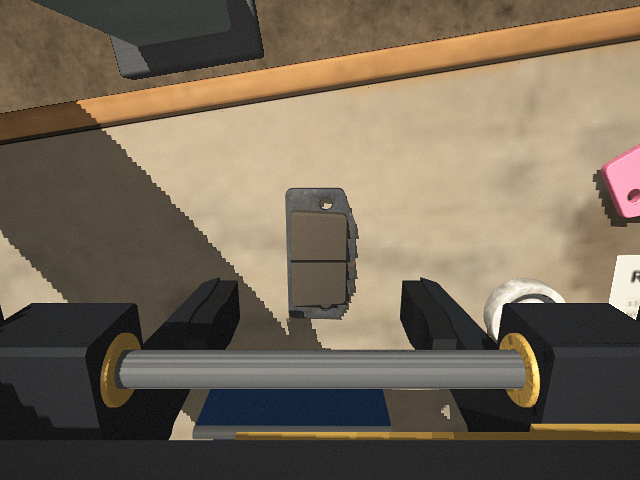

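View pics/s11.png

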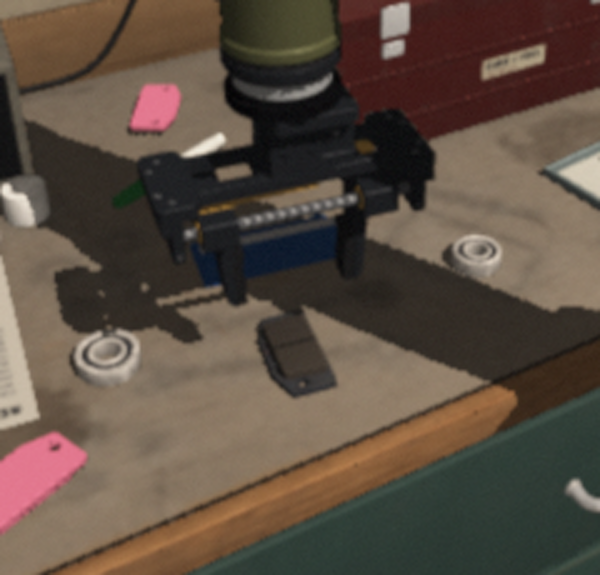

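```bash
python3 - <<'E'
from h import *
w=imaging.snapshot("wrist"); P=cloud(w); Z=P[...,2]
m=np.zeros(Z.shape,bool); m[175:330,265:380]=1; m&=(Z>.003)&(Z<.02)
X=P[m]; rc=cv2.minAreaRect(X[:,:2].astype(np.float32)); print(rc); print(w2p(w,[[.4345,.2845,.005]]))
a=np.radians(-9); e=np.array([np.cos(a),np.sin(a)]);f=np.array([-e[1],e[0]])
A=X[:,:2]@e;B=X[:,:2]@f; lo,hi=np.percentile(A,[.5,99.5]),np.percentile(B,[.5,99.5]); print(lo,hi,lo.mean()*e+hi.mean()*f)
E
python3 g.py .4345 .2845 .0265 81 0;
```

```text
((0.43505585193634033, 0.2832598388195038), (0.04207604005932808, 0.08480348438024521), 81.25590515136719)
[[323.61712614 252.08740033]]
[0.34347204 0.42646461] [0.32709184 0.36838251] [0.4346268  0.28323364]
t 7.65 pos [0.434  0.2842 0.0989] F [-0.2 -0.1  0.5] op 0.798
SHIFT [-0.0004  0.0005  0.0724] ROT [-0.08  0.   -0.11] norm 0.072 0.1
```

Call:
send_rows(
  moves=[0, -0.0005, 0.02, 0, 0, 0, 0, -0.0005, 0.04, 0, 0, 0, 0, -0.0005, 0.06, 0, 0, 0, 0, -0.0005, 0.07, 0, 0, 0, 0, -0.0005, 0.0722, 0, 0, 0],
)

```text
clock: 8.07
tool_pos: [0.4344, 0.2834, 0.0263]
eef_rot: [0.08, 0.997, -0.001, 0.0]
contact_force: [-0.3, 0.0, 0.1]
opening: 0.799
```

```bash
python3 g.py .4345 .2835 .0265 81 0
```

```text
t 8.07 pos [0.4344 0.2834 0.0263] F [-0.3  0.   0.1] op 0.799
SHIFT [-0.0001  0.0001 -0.0002] ROT [-0.12  0.01 -0.17] norm 0.0 0.2
```

Call:
send_rows(
  moves=[0, 0, 0, 0, 0, 0, 0, 0, 0, 0, 0, 0, 0, 0, 0, 0, 0, 0, 0, 0, 0, 0, 0, 0, 0, 0, 0, 0, 0, 0],
  claw=1,
  grip_force=30,
)

```text
clock: 8.48
tool_pos: [0.4348, 0.2838, 0.0271]
eef_rot: [0.08, 0.997, -0.001, 0.001]
contact_force: [0.1, -0.4, 3.5]
opening: 0.468
```

Call:
send_rows(
  moves=[0, 0, 0, 0, 0, 0, 0, 0, 0, 0, 0, 0, 0, 0, -0.01, 0, 0, 0, 0, 0, -0.03, 0, 0, 0, 0, 0, -0.05, 0, 0, 0],
)

```text
clock: 8.9
tool_pos: [0.4342, 0.2834, 0.0776]
eef_rot: [0.08, 0.997, -0.001, -0.0]
contact_force: [-0.3, -0.7, -0.8]
opening: 0.464
```

```bash
python3 - <<'E'
from h import *
w=imaging.snapshot("wrist"); save(w,"w12")
w=imaging.snapshot("scene"); save(w,"s12",(180,200,420,430),2.5)
E
python3 g.py .43 .28 .15 81 0
```

```text
t 9.0 pos [0.436  0.2845 0.0798] F [ 1.1  0.  -0.8] op 0.461
SHIFT [ 0.0049 -0.0053 -0.0702] ROT [ 0.11  0.27 -0.18] norm 0.071 0.3
```

View pics/s12.png

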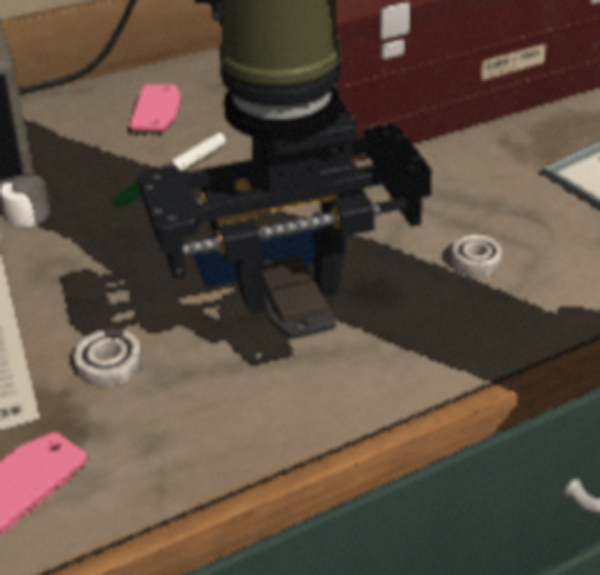

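View pics/w12.png

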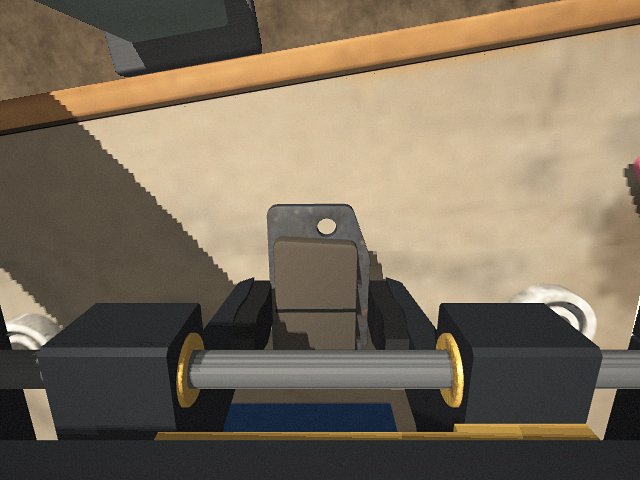

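```bash
python3 - <<'E'
from h import *
w=imaging.snapshot("wrist"); st=r.get_state(); p=np.array(st["tool_pos"]);M=R.from_quat(st["eef_rot"]).as_matrix()
for uv in [(272,206),(310,205),(350,206)]:
    print((M.T@(onz(w,uv,p[2]-.0265+.005)-p)).round(4))
E
python3 g.py .44 -.20 .22 6.8 0
```

```text
[ 0.0414 -0.0199  0.0213]
[ 0.0418 -0.0048  0.0213]
[0.0413 0.011  0.0214]
t 9.05 pos [0.4355 0.2843 0.0786] F [ 0.  -0.3 -1.5] op 0.469
SHIFT [-0.0822 -0.4773 -0.1416] ROT [ 0.18  0.14 74.02] norm 0.505 74.0
```

Call:
send_rows(
  moves=[0, 0, -0.04, 0, 0, 3, 0, -0.02, -0.08, 0, 0, 9, -0.005, -0.05, -0.11, 0, 0, 15, -0.012, -0.09, -0.13, 0, 0, 21, -0.02, -0.13, -0.14, 0, 0, 27],
)

```text
clock: 9.47
tool_pos: [0.4339, 0.16, 0.218]
eef_rot: [0.311, 0.95, 0.002, 0.002]
contact_force: [1.3, 0.1, -0.5]
opening: 0.469
```

```bash
python3 g.py .44 -.20 .22 6.8 0
```

```text
t 9.47 pos [0.4339 0.16   0.218 ] F [ 1.3  0.1 -0.5] op 0.469
SHIFT [-0.218  -0.2866 -0.0027] ROT [ 0.36  0.06 46.91] norm 0.36 46.9
```

Call:
send_rows(
  moves=[-0.025, -0.03, 0, 0, 0, 6, -0.05, -0.065, 0, 0, 0, 12, -0.075, -0.1, 0, 0, 0, 18, -0.1, -0.13, 0, 0, 0, 24, -0.125, -0.165, 0, 0, 0, 30],
)

```text
clock: 9.88
tool_pos: [0.4366, -0.0473, 0.2172]
eef_rot: [0.549, 0.836, 0.002, 0.002]
contact_force: [0.1, -0.3, -1.5]
opening: 0.465
```

```bash
python3 g.py .44 -.20 .22 6.8 0
```

```text
t 9.88 pos [ 0.4366 -0.0473  0.2172] F [ 0.1 -0.3 -1.5] op 0.465
SHIFT [-0.1414 -0.0577 -0.0032] ROT [ 0.32 -0.05 16.66] norm 0.153 16.7
```

Call:
send_rows(
  moves=[-0.03, -0.012, 0, 0.1, 0, 4, -0.06, -0.024, -0.003, 0.3, 0, 8, -0.1, -0.04, -0.003, 0.3, 0, 13, -0.13, -0.054, -0.003, 0.3, 0, 16.6, -0.141, -0.058, -0.003, 0.3, 0, 16.6],
)

```text
clock: 10.3
tool_pos: [0.4385, -0.2058, 0.2197]
eef_rot: [0.667, 0.745, -0.001, 0.001]
contact_force: [0.0, -0.7, -0.9]
opening: 0.462
```

```bash
python3 - <<'E'
from h import *
w=imaging.snapshot("wrist"); save(w,"w13")
for q in ["pad_spot","bearing_spot","tray"]:
    for d in imaging.pinpoint(q,w)[:2]:
        b=np.array(d["point"])*[640,480]; print(q,round(d["score"],2),b.round(1), onz(w,b,.004).round(4))
P=cloud(w)
print(w2p(w,[[.4354,-.115,.004],[.4549,-.26,.004]]))
s=imaging.snapshot("top"); save(s,"t13",(370,240,540,365),4)
E
python3 g.py .4354 -.115 .10 6.8 0
```

```text
pad_spot 0.74 [326.8 100.8] [ 0.4344 -0.1156  0.004 ]
tray 0.75 [355.8 185.3] [ 0.469 -0.185  0.004]
[[328.06441427 100.1469105 ]
 [330.73610123 260.11713881]]
t 10.55 pos [ 0.4392 -0.1976  0.2192] F [ 0.5 -0.1 -1.7] op 0.466
SHIFT [0.0821 0.0064 0.1194] ROT [-0.08 -0.19  0.2 ] norm 0.145 0.3
```

View pics/w13.png

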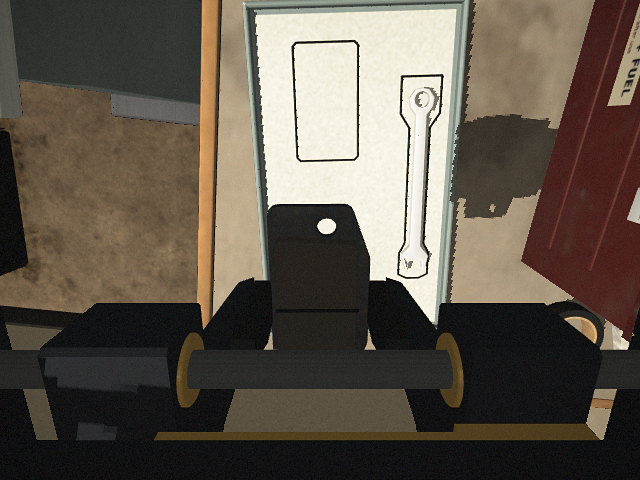

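```bash
python3 - <<'E'
from h import *
w=imaging.snapshot("wrist")
Q=np.array([onz(w,p,.004) for p in [(292.5,41),(357.5,41),(358,160.5),(297.5,161)]]); print(Q.round(4),Q.mean(0)); 
a=Q[0]-Q[3]; b=Q[1]-Q[2]
for v in (a,b): print(np.linalg.norm(v), np.degrees(np.arctan2(-v[0],v[1])))
for v in (Q[1]-Q[0],Q[2]-Q[3]): print(np.linalg.norm(v), np.degrees(np.arctan2(v[1],v[0])))
E
```

```text
[[ 0.3998 -0.0635  0.004 ]
 [ 0.4529 -0.057   0.004 ]
 [ 0.4678 -0.1527  0.004 ]
 [ 0.4141 -0.1597  0.004 ]] [ 0.43364212 -0.10820319  0.004     ]
0.09728075832359098 8.420806299667545
0.09683561672278272 8.87097597978606
0.05344739736026352 6.937159465622575
0.05419838141951275 7.4315723634270725
```

```bash
python3 - <<'E'
from h import *
w=imaging.snapshot("wrist"); save(w,"w14",(280,20,380,180),5)
for q in ["pad_spot"]:
    for d in imaging.pinpoint(q,w)[:2]:
        b=np.array(d["point"])*[640,480]; print(q,round(d["score"],2),b.round(1), onz(w,b,.004).round(4))
g=cv2.cvtColor(w["image"],cv2.COLOR_RGB2GRAY); sub=(g[20:185,275:380]<90).astype(np.uint8)
n,l,stt,c=cv2.connectedComponentsWithStats(sub)
for i in range(1,n):
    if stt[i][4]>150: print(stt[i],c[i])
i=[i for i in range(1,n) if stt[i][2]>50 and stt[i][3]>90 and stt[i][4]<2000]
for k in i:
    v,u=np.nonzero(l==k); X=np.array([onz(w,(a+275,b+20),.004)[:2] for a,b in zip(u,v)],np.float32)
    print(cv2.minAreaRect(X))
st=r.get_state(); print(st["tool_pos"])
s=imaging.snapshot("top")
g=cv2.cvtColor(s["image"],cv2.COLOR_RGB2GRAY)
c=s["image"][240:365,370:540]; save(s,"t14",(370,240,540,365),4)
E
```

```text
pad_spot 0.75 [323.1 112.6] [ 0.4319 -0.1158  0.004 ]
[ 17  33  67 119 671] [51.32488823 88.69746647]
((0.4339495897293091, -0.1173768937587738), (0.05614393576979637, 0.0973677933216095), 7.736832141876221)
[ 0.43963703 -0.19781953  0.21958532]
```

View pics/w14.png

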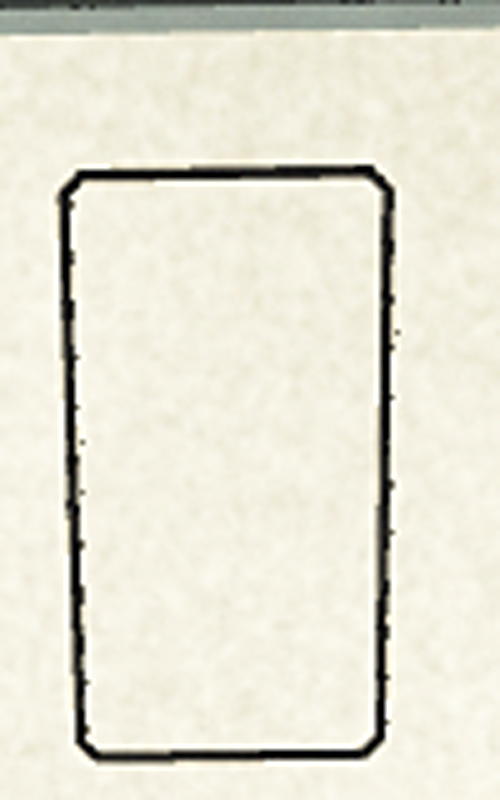

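```bash
python3 g.py .4347 -.1162 .09 7.5 0
```

```text
t 10.75 pos [ 0.4397 -0.1981  0.2197] F [ 0.3 -0.3 -0.5] op 0.466
SHIFT [0.0817 0.0051 0.1298] ROT [-0.01 -0.11 -0.49] norm 0.153 0.5
```

Call:
send_rows(
  moves=[0.02, 0.001, 0.03, 0, 0, -0.5, 0.04, 0.003, 0.06, 0, 0, -0.5, 0.065, 0.005, 0.09, 0, 0, -0.5, 0.08, 0.005, 0.12, 0, 0, -0.5, 0.0817, 0.005, 0.13, 0, -0.1, -0.5],
)

```text
clock: 11.17
tool_pos: [0.433, -0.1111, 0.0871]
eef_rot: [0.657, 0.754, 0.0, -0.004]
contact_force: [-0.3, 0.1, -0.2]
opening: 0.463
```

Call:
send_rows(
  moves=[0, 0, 0, 0, 0, 0, 0, 0, 0, 0, 0, 0, 0, 0, 0, 0, 0, 0, 0, 0, 0, 0, 0, 0, 0, 0, 0, 0, 0, 0],
)

```text
clock: 11.58
tool_pos: [0.4338, -0.1119, 0.088]
eef_rot: [0.657, 0.754, 0.0, -0.002]
contact_force: [0.0, -0.4, -0.6]
opening: 0.465
```

```bash
python3 g.py .4347 -.1162 .0312 7.5 0; python3 - <<'E'
from h import *
w=imaging.snapshot("scene"); save(w,"s15",(380,180,600,330),3)
E
```

```text
t 11.58 pos [ 0.4338 -0.1119  0.088 ] F [ 0.  -0.4 -0.6] op 0.465
SHIFT [-0.0046  0.0005  0.0568] ROT [-0.15 -0.24  0.32] norm 0.057 0.4
```

View pics/s15.png

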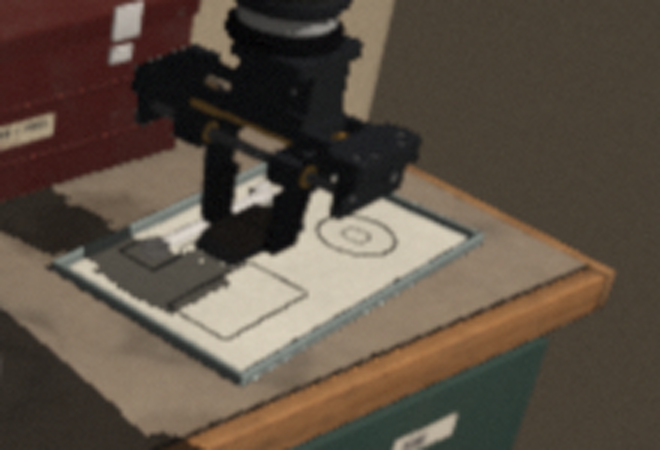

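Call:
send_rows(
  moves=[-0.0046, 0.0005, 0.012, 0, 0, 0.3, -0.0046, 0.0005, 0.028, 0, 0, 0.3, -0.0046, 0.0005, 0.042, 0, 0, 0.3, -0.0046, 0.0005, 0.053, 0, 0, 0.3, -0.0046, 0.0005, 0.0565, 0, 0, 0.3],
)

```text
clock: 12.05
tool_pos: [0.4405, -0.1181, 0.0347]
eef_rot: [0.658, 0.753, -0.002, -0.007]
contact_force: [-1.0, 0.2, -0.7]
opening: 0.462
```

```bash
python3 g.py .4347 -.1162 .0308 7.5 0; python3 - <<'E'
from h import *
w=imaging.snapshot("scene"); save(w,"s16",(380,180,600,330),3)
s=imaging.snapshot("top"); save(s,"t16",(370,240,540,365),4)
E
```

```text
t 12.05 pos [ 0.4405 -0.1181  0.0347] F [-1.   0.2 -0.7] op 0.462
SHIFT [ 0.0026 -0.0054  0.004 ] ROT [-0.7  -0.45  0.14] norm 0.007 0.8
```

View pics/s16.png

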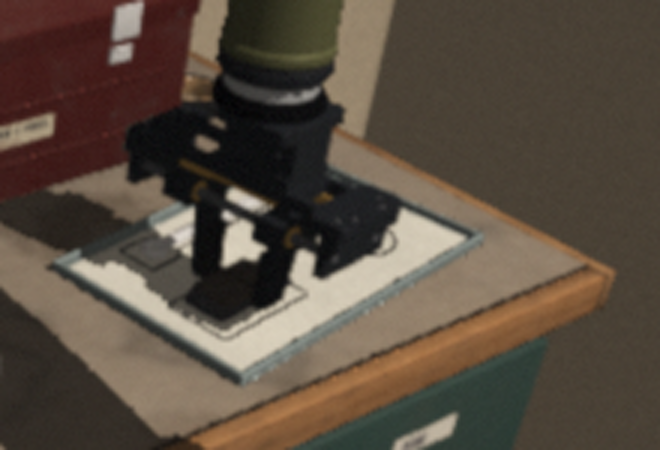

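```bash
python3 g.py .4347 -.1162 .0308 7.5 0; python3 -c "
from h import *
print(np.round(r.get_state()['q'],2),np.round(r.get_state()['qd'],3))"
```

```text
t 12.15 pos [ 0.4404 -0.1178  0.0355] F [-0.5 -0.4 -0.8] op 0.466
SHIFT [ 0.0023 -0.0054  0.0047] ROT [-0.67 -0.46 -0.14] norm 0.008 0.8
[ 0.14  0.94  0.04  2.19 -1.    0.04  1.29] [-0.002 -0.022  0.     0.018 -0.003  0.004 -0.   ]
```

```bash
python3 g.py .4347 -.1162 .05 7.5 5; python3 -c "
from h import *
M=toolR(7.5,5);print(M.round(3))
s=imaging.snapshot('wrist');save(s,'w16')"
```

```text
t 12.15 pos [ 0.4404 -0.1178  0.0355] F [-0.5 -0.4 -0.8] op 0.466
SHIFT [ 0.0024 -0.0056 -0.0144] ROT [ 4.33 -0.46 -0.12] norm 0.016 4.4
[[-0.131  0.988 -0.086]
 [ 0.991  0.13  -0.011]
 [ 0.    -0.087 -0.996]]
```

Call:
send_rows(
  moves=[0.001, -0.002, -0.014, 2, 0, 0, 0.0024, -0.0056, -0.0144, 4.3, -0.4, 0, 0.0024, -0.0056, -0.0144, 4.3, -0.4, 0, 0.0024, -0.0056, -0.0144, 4.3, -0.4, 0, 0.0024, -0.0056, -0.0144, 4.3, -0.4, 0],
)

```text
clock: 12.62
tool_pos: [0.4345, -0.1161, 0.0506]
eef_rot: [0.66, 0.75, -0.032, -0.029]
contact_force: [-0.4, -0.1, -1.3]
opening: 0.467
```

```bash
python3 g.py .4347 -.1162 .032 7.5 5;  python3 -c "
from h import *
print(np.round(r.get_state()['q'],2))"
```

```text
t 12.62 pos [ 0.4345 -0.1161  0.0506] F [-0.4 -0.1 -1.3] op 0.467
SHIFT [-0.0001  0.0018  0.0185] ROT [ 0.1  -0.06 -0.14] norm 0.019 0.2
[-0.03  0.94  0.28  2.16 -0.96  0.25  1.24]
```

```bash
python3 g.py .4362 -.116 .0325 7.5 3
```

```text
t 12.62 pos [ 0.4345 -0.1161  0.0506] F [-0.4 -0.1 -1.3] op 0.467
SHIFT [-0.0001  0.0033  0.0179] ROT [-1.9  -0.06 -0.14] norm 0.018 1.9
```

Call:
send_rows(
  moves=[0, 0.001, 0.006, -0.5, 0, 0, 0, 0.002, 0.012, -1, 0, 0, 0, 0.003, 0.016, -1.5, 0, 0, 0, 0.0033, 0.0179, -1.9, 0, 0, 0, 0.0033, 0.0179, -1.9, 0, 0],
)

```text
clock: 13.03
tool_pos: [0.4354, -0.1164, 0.0324]
eef_rot: [0.661, 0.75, -0.019, -0.018]
contact_force: [-0.0, -0.4, -1.2]
opening: 0.466
```

```bash
python3 g.py .4362 -.116 .0325 7.5 2;  python3 -c "
from h import *
print(np.round(r.get_state()['q'],2))
s=imaging.snapshot('wrist');save(s,'w17')
s=imaging.snapshot('scene');save(s,'s17',(430,210,560,310),5)"
```

```text
t 13.03 pos [ 0.4354 -0.1164  0.0324] F [-0.  -0.4 -1.2] op 0.466
SHIFT [ 0.0003  0.0008 -0.0002] ROT [-0.99 -0.13 -0.29] norm 0.001 1.0
[ 0.07  0.95  0.13  2.18 -0.97  0.11  1.24]
```

View pics/s17.png

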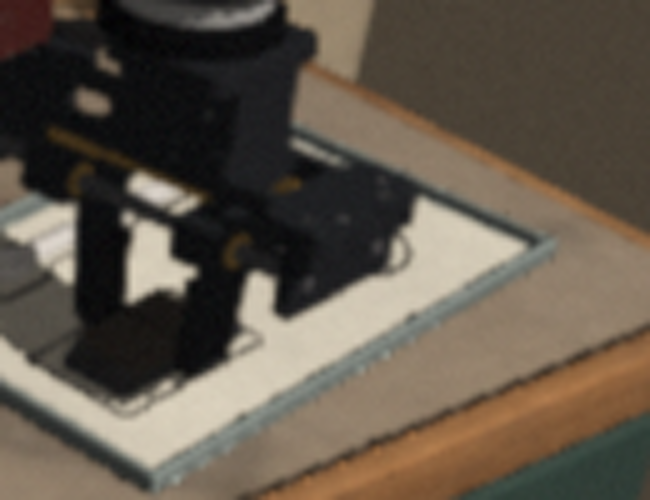

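View pics/w17.png

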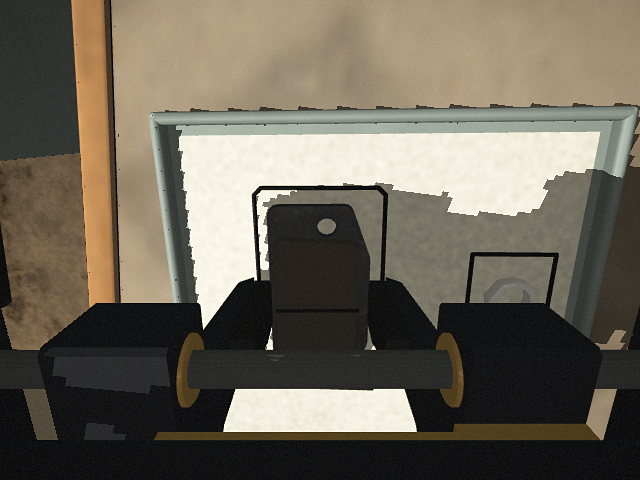

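Call:
send_rows(
  moves=[0, 0.0005, 0.0005, 0, 0, 0, 0, 0.0005, 0.001, 0, 0, 0, 0, 0.0005, 0.001, 0, 0, 0, 0, 0.0005, 0.001, 0, 0, 0, 0, 0.0005, 0.001, 0, 0, 0],
)

```text
clock: 13.55
tool_pos: [0.4363, -0.1164, 0.032]
eef_rot: [0.661, 0.75, -0.019, -0.018]
contact_force: [-1.4, 0.0, 6.6]
opening: 0.466
```

Call:
send_rows(
  moves=[0, 0, 0, 0, 0, 0, 0, 0, 0, 0, 0, 0, 0, 0, 0, 0, 0, 0, 0, 0, 0, 0, 0, 0, 0, 0, 0, 0, 0, 0],
  claw=-0.3,
)

```text
clock: 13.97
tool_pos: [0.4363, -0.1163, 0.0318]
eef_rot: [0.661, 0.75, -0.019, -0.018]
contact_force: [-0.3, -0.1, -0.3]
opening: 0.648
```

```bash
python3 g.py .4362 -.116 .13 7.5 3
```

```text
t 13.97 pos [ 0.4363 -0.1163  0.0318] F [-0.3 -0.1 -0.3] op 0.648
SHIFT [ 0.0004 -0.0052 -0.098 ] ROT [ 0.02 -0.07 -0.25] norm 0.098 0.3
```

Call:
send_rows(
  moves=[0, 0, -0.015, 0, 0, 0, 0, -0.001, -0.04, 0, 0, 0, 0, -0.003, -0.07, 0, 0, 0, 0, -0.004, -0.11, 0, 0, 0, -0.01, -0.004, -0.14, 0, 0, 0],
)

```text
clock: 14.38
tool_pos: [0.44, -0.1241, 0.1737]
eef_rot: [0.66, 0.751, -0.019, -0.019]
contact_force: [0.4, -0.6, -0.7]
opening: 0.652
```

```bash
python3 -c "
from h import *
print(np.round(r.get_state()['q'],2))
s=imaging.snapshot('wrist');save(s,'w18')
s=imaging.snapshot('scene');save(s,'s18',(390,210,560,320),4)
s=imaging.snapshot('top');save(s,'t18',(370,240,540,365),4)
"; python3 g.py .45 .15 .22 81 0
```

```text
[-0.18  0.74  0.58  2.13 -0.74  0.54  1.08]
t 14.53 pos [ 0.4422 -0.1267  0.1736] F [-1.3  1.   0.2] op 0.65
SHIFT [ 0.2734  0.0404 -0.0488] ROT [ -2.41  -1.69 -73.74] norm 0.281 73.8
```

View pics/s18.png

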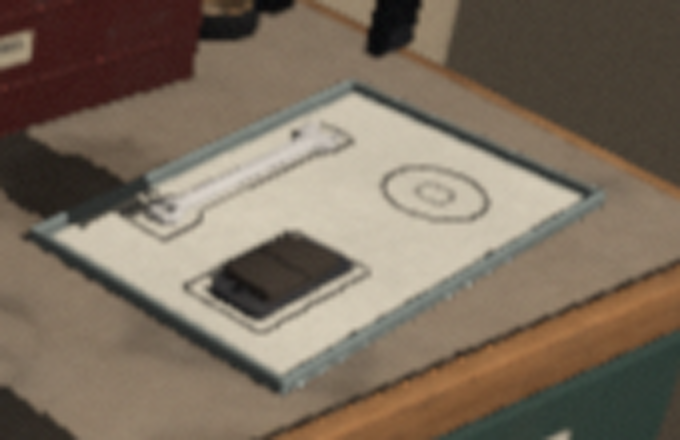

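View pics/w18.png

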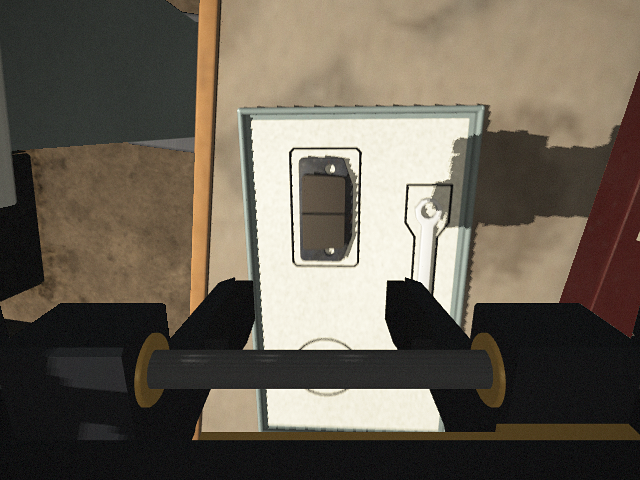

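```bash
python3 g.py .44 .12 .2 45 0
```

```text
t 14.53 pos [ 0.4422 -0.1267  0.1736] F [-1.3  1.   0.2] op 0.65
SHIFT [ 0.245   0.0277 -0.0281] ROT [ -2.67  -0.82 -37.74] norm 0.248 37.8
```

Call:
send_rows(
  moves=[0.03, 0.003, -0.01, -1, 0, -6, 0.07, 0.01, -0.02, -1.5, 0, -13, 0.11, 0.015, -0.028, -2, 0, -20, 0.15, 0.02, -0.028, -2.5, 0, -27, 0.19, 0.025, -0.028, -2.7, -0.8, -34],
  claw=-0.8,
)

```text
clock: 14.95
tool_pos: [0.4434, 0.0668, 0.1995]
eef_rot: [0.41, 0.912, -0.0, -0.0]
contact_force: [0.3, -0.9, -0.4]
opening: 0.901
```

```bash
python3 g.py .46 .30 .2 75 0
```

```text
t 14.95 pos [0.4434 0.0668 0.1995] F [ 0.3 -0.9 -0.4] op 0.901
SHIFT [ 0.1636  0.167  -0.0005] ROT [-1.000e-02 -0.000e+00 -3.347e+01] norm 0.234 33.5
```

Call:
send_rows(
  moves=[0.028, 0.028, 0, 0, 0, -6, 0.056, 0.056, 0, 0, 0, -13, 0.084, 0.084, 0, 0, 0, -20, 0.112, 0.114, 0, 0, 0, -27, 0.14, 0.143, 0, 0, 0, -33],
)

```text
clock: 15.37
tool_pos: [0.4561, 0.2687, 0.198]
eef_rot: [0.131, 0.991, -0.001, -0.002]
contact_force: [0.7, -0.2, -0.6]
opening: 0.896
```

```bash
python3 g.py .52 .4 .16 78 0
```

```text
t 15.37 pos [0.4561 0.2687 0.198 ] F [ 0.7 -0.2 -0.6] op 0.896
SHIFT [-0.0276  0.1434  0.0377] ROT [-0.09 -0.17 -3.08] norm 0.151 3.1
```

Call:
send_rows(
  moves=[-0.005, 0.04, 0, 0, 0, -2, -0.012, 0.08, 0, 0, 0, -3, -0.02, 0.115, 0.01, 0, 0, -3, -0.0276, 0.14, 0.03, 0, -0.2, -3, -0.0276, 0.143, 0.038, 0, -0.2, -3],
)

```text
clock: 15.78
tool_pos: [0.5188, 0.405, 0.1552]
eef_rot: [0.102, 0.995, 0.0, -0.001]
contact_force: [-0.0, 0.2, -0.6]
opening: 0.898
```

```bash
python3 - <<'E'
from h import *
import time
w=imaging.snapshot("wrist"); w=imaging.snapshot("wrist"); save(w,"w20"); P=cloud(w)
for q in ["bearing_large","bearing_small"]:
    for d in imaging.silhouettes(q,w)[:3]:
        m=d["pixels"]; X=P[m]; X=X[(X[:,2]>.009)&(X[:,2]<.02)]
        if len(X)>10: print(q,d["score"],cv2.minEnclosingCircle(X[:,:2].astype(np.float32)),X[:,2].mean(),len(X))
E
python3 g.py .4938 .406 .1 78 0
```

```text
bearing_large 0.86 ((0.49265795946121216, 0.40533483028411865), 0.02361193858087063) 0.013202577950380767 2743
bearing_large 0.6 ((0.5292394161224365, 0.2521183490753174), 0.06000010669231415) 0.01396818284040523 882
bearing_small 0.51 ((0.6859991550445557, 0.311870813369751), 0.02901712991297245) 0.01288025308238486 661
t 15.98 pos [0.5191 0.3976 0.1588] F [0.2 0.2 0. ] op 0.899
SHIFT [0.0264 0.0031 0.0588] ROT [-0.25 -0.08 -0.17] norm 0.065 0.3
```

View pics/w20.png

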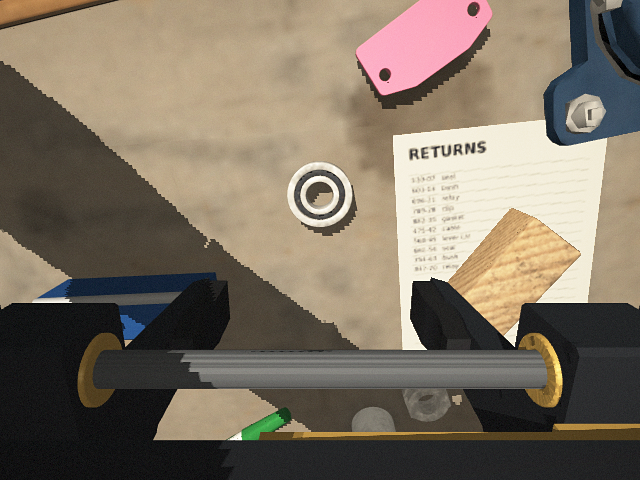

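```bash
python3 g.py .4929 .4055 .06 78 0
```

```text
t 15.98 pos [0.5191 0.3976 0.1588] F [0.2 0.2 0. ] op 0.899
SHIFT [0.0271 0.0026 0.0988] ROT [-0.25 -0.08 -0.17] norm 0.102 0.3
```

Call:
send_rows(
  moves=[0.01, 0.0026, 0.02, -0.2, 0, 0, 0.02, 0.0026, 0.045, -0.2, 0, 0, 0.027, 0.0026, 0.07, -0.2, 0, 0, 0.0271, 0.0026, 0.095, -0.2, 0, 0, 0.0271, 0.0026, 0.0988, -0.2, 0, 0],
)

```text
clock: 16.4
tool_pos: [0.4901, 0.403, 0.0573]
eef_rot: [0.107, 0.994, -0.003, -0.003]
contact_force: [-0.1, -0.6, 0.5]
opening: 0.898
```

```bash
python3 g.py .4929 .4055 .028 78 0
```

```text
t 16.4 pos [0.4901 0.403  0.0573] F [-0.1 -0.6  0.5] op 0.898
SHIFT [-0.0024  0.0032  0.0293] ROT [-0.33 -0.37 -0.24] norm 0.03 0.5
```

Call:
send_rows(
  moves=[-0.002, 0.003, 0.01, -0.3, -0.3, 0, -0.002, 0.003, 0.02, -0.3, -0.3, 0, -0.002, 0.003, 0.029, -0.3, -0.3, 0, -0.002, 0.003, 0.0293, -0.3, -0.3, 0, -0.002, 0.003, 0.0293, -0.3, -0.3, 0],
)

```text
clock: 16.82
tool_pos: [0.4927, 0.4052, 0.0281]
eef_rot: [0.107, 0.994, -0.0, -0.001]
contact_force: [-0.0, -1.4, 0.4]
opening: 0.902
```

Call:
send_rows(
  moves=[0, 0, 0, 0, 0, 0, 0, 0, 0, 0, 0, 0, 0, 0, 0, 0, 0, 0, 0, 0, 0, 0, 0, 0, 0, 0, 0, 0, 0, 0],
  claw=1,
  grip_force=25,
)

```text
clock: 17.23
tool_pos: [0.4929, 0.4054, 0.0284]
eef_rot: [0.107, 0.994, -0.0, -0.0]
contact_force: [0.3, -0.1, 0.7]
opening: 0.545
```

Call:
send_rows(
  moves=[0, 0, 0, 0, 0, 0, 0, 0, 0, 0, 0, 0, 0, 0, 0, 0, 0, 0, 0, 0, -0.01, 0, 0, 0, 0, 0, -0.03, 0, 0, 0],
)

```text
clock: 17.65
tool_pos: [0.4913, 0.4044, 0.057]
eef_rot: [0.107, 0.994, -0.002, -0.002]
contact_force: [0.7, 0.1, -0.7]
opening: 0.523
```

```bash
python3 - <<'E'
from h import *
w=imaging.snapshot("wrist"); save(w,"w21")
w=imaging.snapshot("scene"); save(w,"s21",(120,240,340,410),3)
E
python3 g.py .44 .12 .2 45 0
```

```text
t 17.75 pos [0.4948 0.4063 0.0613] F [-0.   0.4 -1. ] op 0.526
SHIFT [-0.0077 -0.2909 -0.1397] ROT [ 0.25  0.11 32.73] norm 0.323 32.7
```

View pics/s21.png

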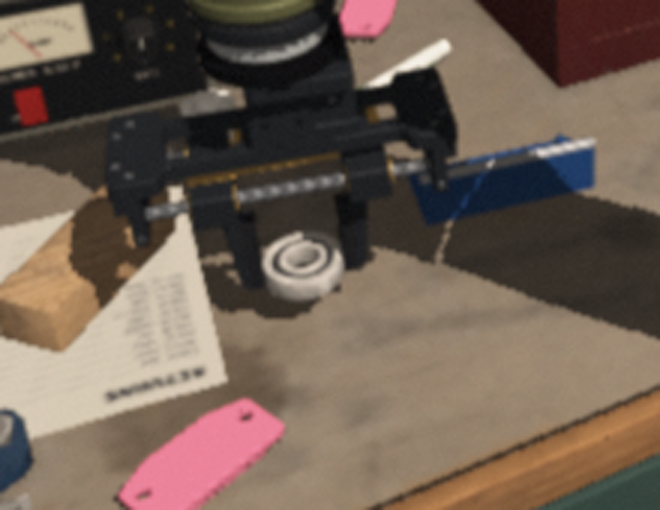

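View pics/w21.png

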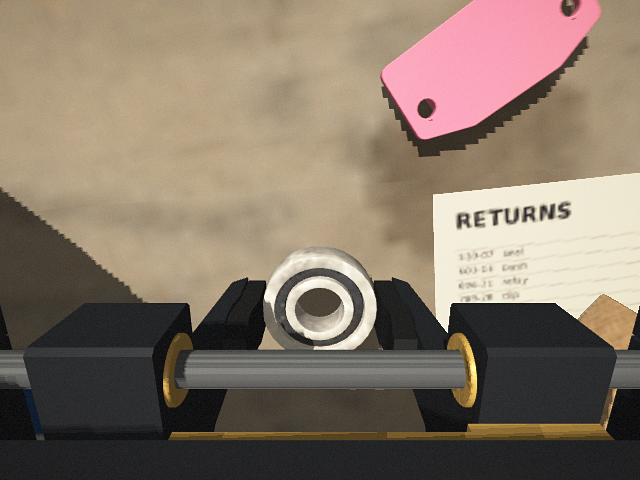

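Call:
send_rows(
  moves=[0, -0.005, -0.035, 0, 0, 3, 0, -0.03, -0.07, 0, 0, 9, 0, -0.06, -0.105, 0, 0, 15, 0, -0.09, -0.13, 0, 0, 20, 0, -0.125, -0.14, 0, 0, 26],
)

```text
clock: 18.17
tool_pos: [0.469, 0.2844, 0.2039]
eef_rot: [0.329, 0.944, 0.005, 0.003]
contact_force: [0.4, -0.1, -1.3]
opening: 0.522
```

```bash
python3 g.py .44 .09 .2 45 0
```

```text
t 18.17 pos [0.469  0.2844 0.2039] F [ 0.4 -0.1 -1.3] op 0.522
SHIFT [-0.098  -0.1704  0.0024] ROT [0.63 0.13 6.6 ] norm 0.197 6.6
```

Call:
send_rows(
  moves=[-0.02, -0.034, 0, 0.3, 0, 3, -0.04, -0.068, 0, 0.6, 0, 8, -0.06, -0.1, 0, 0.6, 0, 13, -0.08, -0.136, 0, 0.6, 0, 18, -0.098, -0.17, 0, 0.6, 0, 22],
)

```text
clock: 18.58
tool_pos: [0.4398, 0.0883, 0.2026]
eef_rot: [0.505, 0.863, 0.0, 0.001]
contact_force: [0.6, -1.0, -1.5]
opening: 0.521
```

```bash
python3 g.py .45 -.12 .2 10 0
```

```text
t 18.58 pos [0.4398 0.0883 0.2026] F [ 0.6 -1.  -1.5] op 0.521
SHIFT [-0.1866 -0.0933  0.0027] ROT [ 0.09  0.07 19.37] norm 0.209 19.4
```

Call:
send_rows(
  moves=[-0.036, -0.018, 0, 0, 0, 4, -0.072, -0.036, 0, 0, 0, 8, -0.108, -0.054, 0, 0, 0, 12, -0.145, -0.072, 0, 0, 0, 16, -0.1866, -0.0933, 0, 0, 0, 19.4],
)

```text
clock: 19.0
tool_pos: [0.4497, -0.1167, 0.2027]
eef_rot: [0.644, 0.765, 0.001, 0.001]
contact_force: [0.8, -0.3, -1.7]
opening: 0.527
```

```bash
python3 g.py .46 -.33 .2 7.5 0
```

```text
t 19.0 pos [ 0.4497 -0.1167  0.2027] F [ 0.8 -0.3 -1.7] op 0.527
SHIFT [-0.2119 -0.0261  0.0028] ROT [0.12 0.04 2.3 ] norm 0.214 2.3
```

Call:
send_rows(
  moves=[-0.04, -0.005, 0, 0, 0, 1, -0.08, -0.01, 0, 0, 0, 2, -0.12, -0.015, 0, 0, 0, 2.3, -0.16, -0.02, 0, 0, 0, 2.3, -0.2, -0.025, 0, 0, 0, 2.3],
)

```text
clock: 19.42
tool_pos: [0.4587, -0.32, 0.2027]
eef_rot: [0.659, 0.752, 0.001, 0.001]
contact_force: [0.9, -0.3, -0.5]
opening: 0.523
```

Call:
send_rows(
  moves=[0, 0, 0, 0, 0, 0, 0, 0, 0, 0, 0, 0, 0, 0, 0, 0, 0, 0, 0, 0, 0, 0, 0, 0, 0, 0, 0, 0, 0, 0],
)

```text
clock: 19.83
tool_pos: [0.4591, -0.3179, 0.2025]
eef_rot: [0.658, 0.753, 0.001, 0.0]
contact_force: [0.0, -0.4, -0.9]
opening: 0.527
```

```bash
python3 - <<'E'
from h import *
w=imaging.snapshot("wrist"); save(w,"w22")
for q in ["bearing_spot"]:
    for d in imaging.pinpoint(q,w)[:2]:
        b=np.array(d["point"])*[640,480]; print(q,round(d["score"],2),b.round(1), onz(w,b,.004).round(4))
g=cv2.cvtColor(w["image"],cv2.COLOR_RGB2GRAY); c=w2p(w,[[.4549,-.26,.004]])[0]; print(c)
u0,v0=int(c[0]),int(c[1]); a=70
y0=max(v0-a,0);x0=max(u0-a,0)
sub=(g[y0:v0+a,x0:u0+a]<110).astype(np.uint8)
n,l,s,cc=cv2.connectedComponentsWithStats(sub)
for k in range(1,n):
    if s[k][4]>60:
        v,u=np.nonzero(l==k); X=np.array([onz(w,(p+x0,q+y0),.004)[:2] for p,q in zip(u,v)],np.float32)
        print(s[k],cv2.minEnclosingCircle(X))
E
python3 g.py .4545 -.261 .1 7.5 0
```

```text
bearing_spot 0.81 [324.4 143. ] [ 0.4557 -0.2611  0.004 ]
[323.69850924 141.55752471]
[ 33  37  74  74 436] ((0.4543411433696747, -0.26283544301986694), 0.030804116278886795)
[  0  48   7  92 341] ((0.39859268069267273, -0.28800633549690247), 0.038612667471170425)
[57 62 25 25 87] ((0.4540783166885376, -0.2628525197505951), 0.01069890707731247)
t 19.93 pos [ 0.4591 -0.3185  0.2027] F [ 0.2 -0.4 -0.4] op 0.522
SHIFT [0.0575 0.0028 0.1027] ROT [ 0.12 -0.03  0.11] norm 0.118 0.2
```

View pics/w22.png

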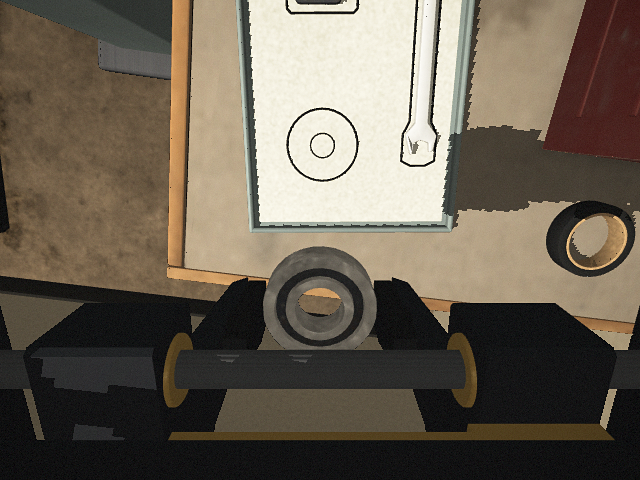

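```bash
python3 g.py .4545 -.262 .08 7.5 0
```

```text
t 19.93 pos [ 0.4591 -0.3185  0.2027] F [ 0.2 -0.4 -0.4] op 0.522
SHIFT [0.0565 0.0027 0.1227] ROT [ 0.12 -0.03  0.11] norm 0.135 0.2
```

Call:
send_rows(
  moves=[0.02, 0.001, 0.02, 0, 0, 0, 0.04, 0.002, 0.05, 0, 0, 0, 0.0565, 0.0027, 0.08, 0, 0, 0, 0.0565, 0.0027, 0.11, 0, 0, 0, 0.0565, 0.0027, 0.1227, 0, 0, 0],
)

```text
clock: 20.35
tool_pos: [0.4538, -0.2586, 0.0772]
eef_rot: [0.657, 0.754, 0.001, -0.002]
contact_force: [-0.5, 0.4, -0.8]
opening: 0.526
```

Call:
send_rows(
  moves=[0, 0, 0, 0, 0, 0, 0, 0, 0, 0, 0, 0, 0, 0, 0, 0, 0, 0, 0, 0, 0, 0, 0, 0, 0, 0, 0, 0, 0, 0],
)

```text
clock: 20.77
tool_pos: [0.4545, -0.2591, 0.0783]
eef_rot: [0.657, 0.754, 0.001, -0.001]
contact_force: [0.5, 0.1, -1.0]
opening: 0.523
```

```bash
python3 g.py .4545 -.262 .034 7.5 0; python3 -c "
from h import *
print(np.round(r.get_state()['q'],2))"
```

```text
t 20.77 pos [ 0.4545 -0.2591  0.0783] F [ 0.5  0.1 -1. ] op 0.523
SHIFT [-0.003  -0.0004  0.0443] ROT [ 0.04 -0.18  0.3 ] norm 0.044 0.4
[ 0.23  0.91  0.35  2.01 -0.85  0.37  1.4 ]
```

Call:
send_rows(
  moves=[-0.003, -0.0004, 0.01, 0, 0, 0.3, -0.003, -0.0004, 0.022, 0, 0, 0.3, -0.003, -0.0004, 0.034, 0, 0, 0.3, -0.003, -0.0004, 0.0443, 0, 0, 0.3, -0.003, -0.0004, 0.0443, 0, 0, 0.3],
)

```text
clock: 21.18
tool_pos: [0.4543, -0.2619, 0.0325]
eef_rot: [0.659, 0.752, 0.001, -0.002]
contact_force: [0.2, -0.1, -0.6]
opening: 0.521
```

```bash
python3 -c "
from h import *
s=imaging.snapshot('wrist');save(s,'w23')
s=imaging.snapshot('scene');save(s,'s23',(430,190,580,310),5)
s=imaging.snapshot('top');save(s,'t23',(430,260,540,350),5)"; python3 g.py .4545 -.262 .0325 7.5 0
```

```text
t 21.33 pos [ 0.4544 -0.2623  0.0341] F [-0.6  0.3 -0.7] op 0.526
SHIFT [0.0003 0.0001 0.0016] ROT [ 0.04 -0.17 -0.02] norm 0.002 0.2
```

View pics/w23.png

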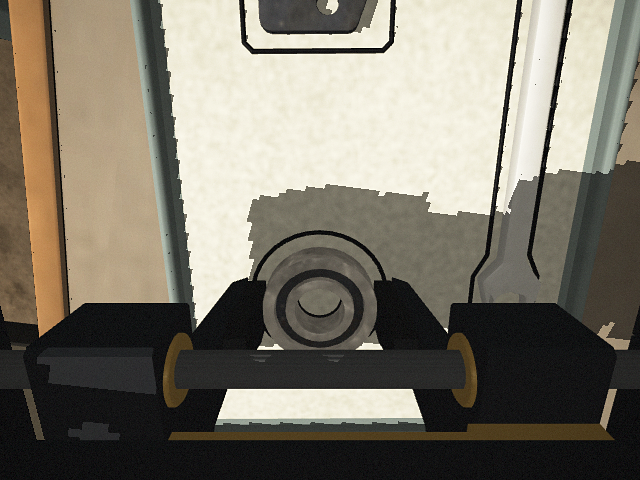

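View pics/s23.png

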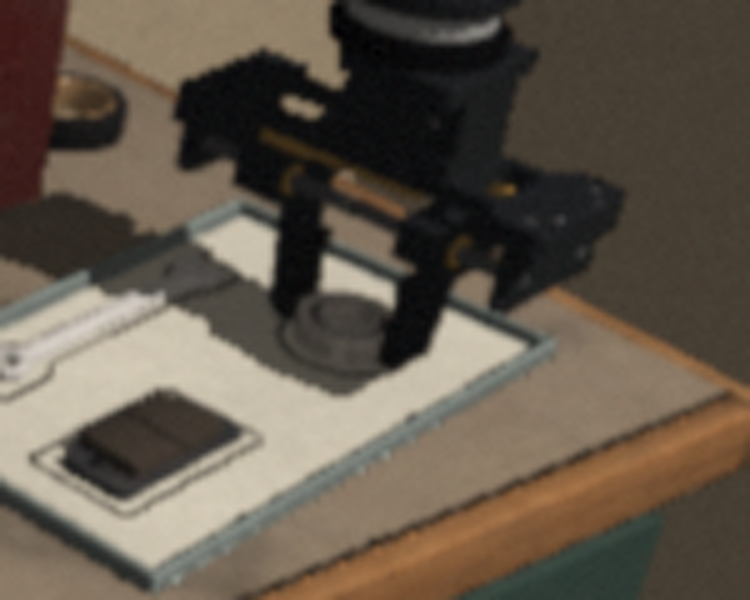

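Call:
send_rows(
  moves=[0, 0, 0.001, 0, 0, 0, 0, 0, 0.0017, 0, 0, 0, 0, 0, 0.0017, 0, 0, 0, 0, 0, 0.0017, 0, 0, 0, 0, 0, 0.0017, 0, 0, 0],
)

```text
clock: 21.75
tool_pos: [0.4545, -0.2623, 0.0326]
eef_rot: [0.659, 0.752, 0.001, -0.001]
contact_force: [0.3, 0.3, -0.8]
opening: 0.52
```

Call:
send_rows(
  moves=[0, 0, 0, 0, 0, 0, 0, 0, 0, 0, 0, 0, 0, 0, 0, 0, 0, 0, 0, 0, 0, 0, 0, 0, 0, 0, 0, 0, 0, 0],
  claw=-0.35,
)

```text
clock: 22.17
tool_pos: [0.4545, -0.2623, 0.0326]
eef_rot: [0.659, 0.752, 0.001, -0.001]
contact_force: [1.0, -0.5, -0.5]
opening: 0.678
```

Call:
send_rows(
  moves=[0, 0, -0.01, 0, 0, 0, 0, 0, -0.03, 0, 0, 0, 0, 0, -0.06, 0, 0, 0, -0.01, 0, -0.1, 0, 0, 0, -0.03, 0, -0.13, 0, 0, 0],
)

```text
clock: 22.58
tool_pos: [0.4581, -0.29, 0.1651]
eef_rot: [0.659, 0.753, 0.002, -0.002]
contact_force: [0.8, -0.9, -0.5]
opening: 0.68
```

Call:
send_rows(
  moves=[-0.03, 0, -0.02, 0, 0, 0, -0.05, 0, -0.04, 0, 0, 0, -0.05, 0, -0.04, 0, 0, 0, -0.05, 0, -0.04, 0, 0, 0, -0.05, 0, -0.04, 0, 0, 0],
)

```text
clock: 23.0
tool_pos: [0.4643, -0.338, 0.2042]
eef_rot: [0.658, 0.753, 0.003, -0.003]
contact_force: [0.7, -0.4, 0.2]
opening: 0.676
```

```bash
python3 - <<'E'
from h import *
w=imaging.snapshot('wrist');save(w,'w24')
s=imaging.snapshot('scene');save(s,'s24')
t=imaging.snapshot('top');save(t,'t24')
print(r.get_state()["clock"],r.get_state()["contact_force"])
P=cloud(w)
m=np.zeros((480,640),bool)
Z=P[...,2]; m=(Z>.0125)&(Z<.024)&(np.hypot(P[...,0]-.4545,P[...,1]+.262)<.045)
X=P[m][:,:2].astype(np.float32); print("bearing",cv2.minEnclosingCircle(X),len(X), np.percentile(Z[m],[5,50,95]))
a=np.radians(7.5)
m=(Z>.0065)&(Z<.024)&(abs(P[...,0]-.4347)<.04)&(abs(P[...,1]+.116)<.06)
X=P[m][:,:2].astype(np.float32); 
if len(X)>50: print("pad",cv2.minAreaRect(X),np.percentile(Z[m],[5,50,95]))
c=w2p(w,[[.4545,-.262,.004]])[0]; print(c)
E
```

```text
23.15 [-0.33917481  0.07324796  0.4610527 ]
bearing ((0.4542517066001892, -0.26342055201530457), 0.023582778871059418) 2327 [0.01500165 0.01742633 0.0189806 ]
[320.5265182  120.19514206]
```

View pics/w24.png

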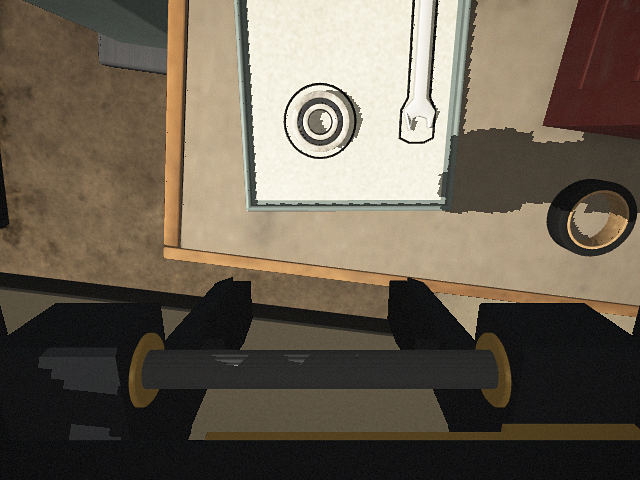

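View pics/s24.png

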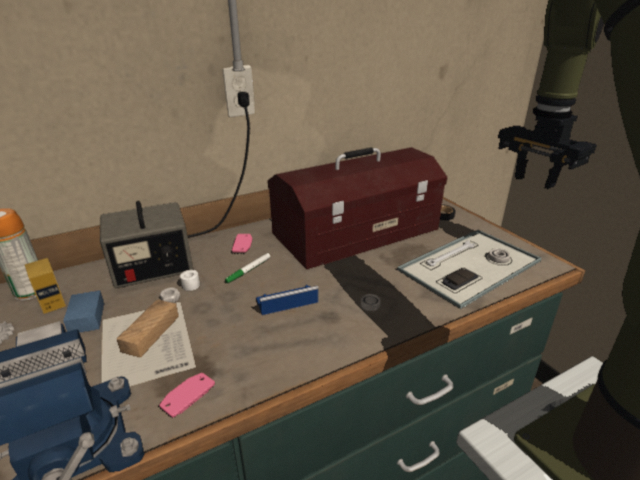

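View pics/t24.png

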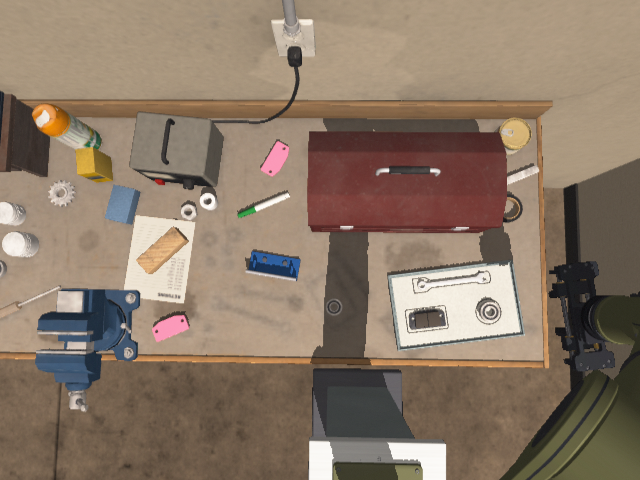

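```bash
python3 -c "
from h import *
s=imaging.snapshot('top');save(s,'t25',(370,240,540,365),4)
print(r.finish_job(), r.get_state()['clock'])"
```

```text
the job is handed in; nothing more can be done
the job is handed in; nothing more can be done
```

View pics/t25.png

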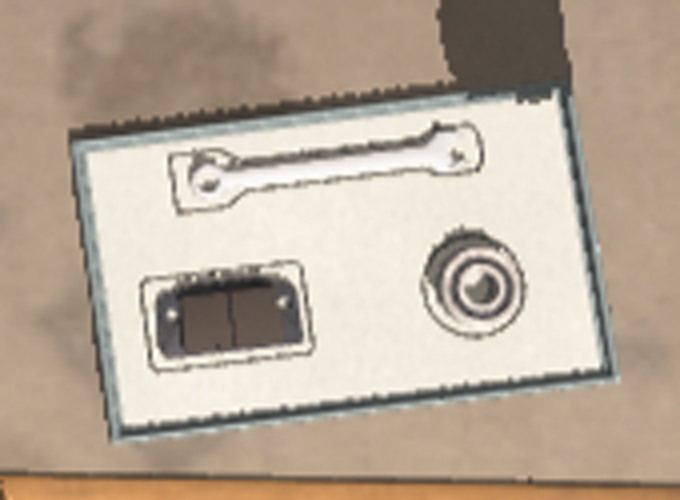

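The kit is complete and handed in at about 23 s of the 72 s allowed; the hand-in gave no verdict. I pinched the pad by its top end, tipped it away from the stop and let it fall onto its bare back. I then picked it up flat and set it lining up in the drawn rectangle. The larger bearing, which measured 47 mm against about 40 mm for the other, went into the drawn circle.

**Last checks:**
- **Position:** the last camera views show the pad wholly inside its rectangle. The bearing is flat, about 1 mm from the circle's centre as measured.
- **Other things:** the spanner, smaller bearing, block and pen look unmoved in the pictures. The gripper is well clear of everything.

**What did not go to plan:**
- **Joint limits at the pad spot:** the arm ran into the limits of joints 5 and 6 with the tool upright. I released the pad at about 3° of tilt, just as it touched the tray floor (6.6 N), and it settled flat.
- **Final pad position:** the numeric check after the bearing went in returned nothing, because the pad was out of that picture. Its final position is confirmed only by eye.

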